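Pack the soap gift crate, stamped faces up, and shut it

ROBOT

A 6-joint arm with a two-finger parallel gripper is mounted at the origin on the work surface. World frame = base frame: x ahead of the robot, y to its left, z up, the work surface at z = 0. Lengths are in m, angles in degrees, forces in N, time in s.
With the tool pointing down it reaches from about 0.25 to 0.85 m from the base axis. Payload 12.5 kg.
Tool frame: the origin (TCP) lies at the very end of the fingers, on their centre line; the grasp point (between the pads) lies 19 mm behind it (r.hold_point_z is the z of the grasp point in the tool frame, in m); z points along the fingers, y is the line along which they close (so a half turn about z gives the same grasp; the last joint's range is limited). The gripper opens to 93 mm and grips with 3 to 60 N. Pads are 15 mm wide; open, the fingers measure 128 mm over their backs; the gripper's body (75 mm by 188 mm) begins 65 mm behind the grasp point.
Start: joints at [-67.987, 20.094, 94.641, -0, 65.266, -4.847], TCP at [0.249, -0.491, 0.219] pointing down, gripper open.
Joint ranges: [-157.81, 157.81], [-45, 120.19], [0.68, 151.7], [-89.99, 269.99], [4.06, 180], [-164.3, 164.3]. Speed limits (degrees/s): [127.2, 127.2, 159.86, 180, 180, 180].

INTERFACE

Orientations are given as [roll, pitch, yaw] about the fixed x, y, z axes, in that order (R = Rz(yaw) Ry(pitch) Rx(roll)).
In Python, from station import r, cams, order gives the robot as it stands.
- The arm moves only by the tool carry_out, never from a script. Its argument "motion" is a list of rows, each an object with "delta_pos": the shift along the world's x, y, z in mm, a list of three; "rot": the turn, a rotation vector about the world's x, y, z in rad, a list of three. In form: [{"delta_pos": [tx, ty, tz], "rot": [wx, wy, wz]}, ...]. A call has exactly 10 rows; each row is the pose to reach, as a shift and turn from the pose commanded when the call began; what a row does not reach only later rows make up. A row lasts 1/8 s, in which the tool goes at most 62.5 mm and 10.7 degrees, less where a joint would pass 70% of its speed; a pose out of reach is approached as far as the arm can. A call with a gripper value outside its range is refused whole. "grip" is the opening, from 0 (shut) to 1 (fully open), set as the call begins (left out, the last holds). The fingers move at their own pace and stop on an object; the grip force is fixed at half the most. Time passes only in rows, so rows that repeat a pose let the fingers close, or fill a call up. It gives the time, the measured TCP pose, the force and the opening at its end, in the units of the state.
- r.get_state(): the state, without advancing time (a new reading comes with each control period).
- cams.camera(name): name is "scene" or "top" or "wrist"; returns (picture, depth): 400x640x3 uint8, red, green, blue; 400x640 float32, m along the optical axis (not along the pixel's ray), 0 where there is no reading.
- cams.camera_model(name): a dict with "fx", "fy", "cx", "cy" (pixels), "rvec" (rotation vector, rad) and "tvec" (3), from world to camera coordinates, as OpenCV has them. Camera axes: x right, y down, z forward; pixel columns grow to the right and rows downward; lengths in m; the calibration is good to about 2 mm. The wrist camera is an equidistant fisheye: a pixel r from the principal point sees the ray r / f radians off the axis. A picture is of the moment at which its call begins: read the wrist's pose just before it. camera_model takes no time and is no camera call; for the wrist camera it gives the pose at the moment of the call.
- order.job_done(): hands the job in, once; it reports no verdict.
Trained networks look in the newest picture that a camera, given by its name, has taken for a name from the list of things; names that differ only in an ending like _2 or _b are one class to them, and where a whole thing is asked for, a point or a joint stands for the part that bears it (a point fixed in the world has none). Each returns a list of dicts, best first, with "score" (0 to 1); they miss things now and then, are a little off and sometimes report something else, mostly with a low value. They report only what shows in the picture. A call takes as long as a camera call.
- cams.look_for(query, camera): "location" ([x, y, z] in m, in the coordinates of the camera as it stood for that picture, good to about 4 mm: the middle of the surface that is visible of it).
The state is a dict: "time": time; "joint_positions": joint angles; "dq": joint speeds; "joint_torque": joint torques, N m; "ee_pos": TCP position; "ee_rot": TCP orientation; "wrist_force": force on the tool from outside, world axes, zero at the start; "moment": the same for the moment, N m; "finger_gap": finger opening in m.
Only numpy, scipy, OpenCV 4.12 (cv2) and the standard library are available. Lean on these libraries where they do the work, as an engineer would, in place of code of your own. Each camera call takes 0.05 s, during which the arm holds its last target. There are 200 camera calls.

TASK

Pack every soap bar on the bench into the wooden gift crate, each lying flat in a compartment of its own with its stamped face up, turning over any bar that lies face down (which compartment does not matter). Then fit the lid: hook its thin tongue edge in under the crate's crossbar at a tilt, swing the lid down until it lies flush in the rim, and lock it with the wooden turn-button, a quarter turn so that it points in over the lid. Leave the jar, the bowl and the soap loaf alone.

Things in the scene. Friction and masses are not known exactly. Their poses are not given: they have to be found in the camera images.
- crate: pine gift crate fixed to the bench, outside 282 x 136 x 50 mm; origin on the bench under the middle of the compartments, x along its length towards the crossbar end, z up. A ledge at z 42 mm carries the lid inside a raised lip (top z 50 mm): the recess for the lid spans x -120 to +126, y -61 to +61 mm. The turn-button sits on the -x end wall
- crate_floor (a point): middle of the crate's inside floor (z 8 mm); axes as the crate's. Three compartments in a row along x, each 72.7 mm (x) by 108 mm (y), centres at x = -75.4, 0, +75.4 mm, parted by dividers 4 mm thick, 12 mm high. A bar goes in with its 66 mm side along the crate's x, leaving 29 mm for a finger at each side; the wall lip is 42 mm above this floor
- slot (a point): back of the slot under the crossbar, on the ledge: crate x 126, y 0, z 42 mm; axes as the crate's. The crossbar (crate x 113 to 136, z 54 to 65 mm, full width) roofs the last 13 mm of the recess, slot 12 mm high. The lid (242 mm) is too long to be laid straight down: tongue in first with the lid tilted 8 to 15 deg, then the other end swings down. The seated tongue edge is within 6 mm of here
- button (a joint): turn-button of the crate: 0 = lying along the crate's y on the end wall, clear of the lid (starts within 0.15 of that); grows counter-clockwise seen from above; 1.57 = pointing along the crate's x with one arm over the lid (stop at 1.6). Stays where it is left (friction 0.03 N m)
- button_grip (a point): centre of the turn-button on its upright pivot (crate x -134, y 0, z 60 mm): a wooden bar 12 mm wide, 56 mm long, 16 mm tall (z 52 to 68 mm), which can be pinched across its width from above and turned; the point's y axis runs along the bar. The seated lid's top lies at z 50 mm, 2 mm under it
- lid_handle (a point): centre of the lid's batten handle; the handle is 20 mm along the lid's x, 80 mm along its y and 26 mm tall, standing in the middle of the lid's top. The lid (220 g, 242 x 116 mm, panel 8 mm thick) has x along its length towards the tongue and z up; its underside is 21 mm below this point. It starts flat on the bench, handle up
- lid_mid (a point): middle of the lid's panel, 4 mm above its underside (17 mm below lid_handle); axes as the lid's
- lid_tongue (a point): middle of the lid's tongue edge at its underside, 121 mm along the lid's x from its middle; the last 16 mm of the lid there is 6 mm thick
- soap_a_mid (a point): centre of a hard square-edged soap bar, 66 x 50 x 28 mm along its x, y, z, 100 g. Its +z face is stamped (raised rim, sunk panel with an oval of beads and a flower); its -z face is plain. z up = stamped face up. All bars look alike; some start face up, some face down, flat on the bench. A half turn about z makes no difference. It stands on any side. None if absent
- soap_b_mid (a point): centre of a hard square-edged soap bar, 66 x 50 x 28 mm along its x, y, z, 100 g. Its +z face is stamped (raised rim, sunk panel with an oval of beads and a flower); its -z face is plain. z up = stamped face up. All bars look alike; some start face up, some face down, flat on the bench. A half turn about z makes no difference. It stands on any side. None if absent
- soap_c_mid (a point): centre of a hard square-edged soap bar, 66 x 50 x 28 mm along its x, y, z, 100 g. Its +z face is stamped (raised rim, sunk panel with an oval of beads and a flower); its -z face is plain. z up = stamped face up. All bars look alike; some start face up, some face down, flat on the bench. A half turn about z makes no difference. It stands on any side. None if absent
- jar: amber screw-top jar, 68 mm across, 85 mm tall, to be left alone; origin under its middle
- bowl: white ceramic mixing bowl, 84 mm across, 50 mm tall, to be left alone; origin under its middle
- loaf: uncut pale green soap loaf, 75 x 190 x 62 mm, to be left alone; origin under its middle

How it is judged:
By the outcome, as a careful person would: the job done as asked, in the order asked, and still so for the second after the job is handed in, with the robot touching nothing.
Of soap_a, soap_b, soap_c only 2 to 3 are there at a start; the rules pass over those that are not, and their reading is None.
At some moment in a run one of soap_a, soap_b, soap_c may be knocked a few centimetres aside while the robot is not near it.
Once in a run the grip may slacken for a moment while it holds something.
It also fails if it takes over 210 s, if anything falls off the work surface, if the arm or the gripper's body presses on something with over 40 N, if the wrist force passes 120 N, or if a joint passes its speed limit or range.

## Working session

There is one attempt and no reset: what is moved stays moved. The work goes in short steps, Python scripts to look and compute and a tool call to move; the robot and the scene stay as the last step left them, time stands still between calls to the robot, and variables do not carry over. Pictures are saved under pics/ and viewed, on a budget of 14 in all, crops included, one or two more only if the job needs it, and the job is handed in when it is done.

Besides the shell and the picture viewer there is one more tool, called by a JSON object that holds its "method" and its "body", one argument or row to a line. carry_out: Moves the arm, as the interface text tells. Its arguments: {"type":"object","properties":{"motion":{"type":"array"},"grip":{"type":"number"}},"required":["motion"]}

```bash
ls; mkdir -p pics
cat > h.py <<'E'
import numpy as np, cv2
from scipy.spatial.transform import Rotation as R
from station import r, cams, order
def c2w(m,p):
    Rm=cv2.Rodrigues(np.array(m["rvec"],float))[0]; return (np.atleast_2d(p)-np.array(m["tvec"]).reshape(1,3))@Rm
def cloud(name):
    m=cams.camera_model(name); im,d=cams.camera(name)
    v,u=np.mgrid[0:d.shape[0],0:d.shape[1]]
    x=(u-m["cx"])/m["fx"]; y=(v-m["cy"])/m["fy"]
    if name=="wrist":
        rr=np.hypot(x,y)+1e-9; k=np.tan(rr)/rr; x=x*k; y=y*k
    P=c2w(m,np.stack([x*d,y*d,d],-1).reshape(-1,3)).reshape(d.shape+(3,))
    P[d==0]=np.nan
    return im,d,P,m
def find(q,name,m,n=4):
    for o in cams.look_for(q,name)[:n]:
        print(q,name,round(o["score"],2),np.round(c2w(m,o["location"])[0]*1000,0))
def save(im,f): cv2.imwrite("pics/"+f,im[:,:,::-1])
E
python3 - <<'E'
from h import *
print(r.get_state())
for n in("top","scene"):
    im,d,P,m=cloud(n); save(im,n+"0.png"); print(n,m,np.round(c2w(m,[0,0,0]),3))
    for q in ("crate","soap_a_mid","lid_handle","button_grip","jar","bowl","loaf"): find(q,n,m)
E
```

```text
pics
{'time': 0.0, 'joint_positions': array([-6.79887312e+01,  2.01248922e+01,  9.46770085e+01, -2.99238761e-04,
        6.52643593e+01, -4.84755752e+00]), 'dq': array([ 0.03715838,  0.06790073, -0.01099942, -0.04439337,  0.04875785,
        0.11189903]), 'joint_torque': array([-6.64679083e-04, -4.97324324e+01, -2.85255826e+01,  6.97972393e-02,
        2.56896130e-02, -7.42481984e-05]), 'ee_pos': array([ 0.24837724, -0.49034098,  0.21809573]), 'ee_rot': array([-1.79933954e+02, -5.32863314e-03,  2.68589486e+01]), 'wrist_force': array([ 0.06526811, -0.94833868,  0.50572375]), 'moment': array([ 0.03981937, -0.03387599,  0.03949532]), 'finger_gap': 0.0930690047965287}
top {'fx': 423.2841723505391, 'fy': 423.2841723505391, 'cx': 328.1427735148784, 'cy': 198.08920262109368, 'rvec': array([ 2.1182038 , -2.14399546,  0.18042394]), 'tvec': array([0.00396398, 0.59041553, 0.99257206])} [[ 0.413 -0.004  1.079]]
crate top 0.91 [509.  76.   9.]
crate top 0.41 [781.  40.  21.]
soap_a_mid top 0.67 [ 436. -392.   27.]
lid_handle top 0.75 [484. 319.  10.]
lid_handle top 0.59 [ 748. -171.   84.]
button_grip top 0.65 [383.  75.  64.]
jar top 0.89 [ 748. -171.   83.]
bowl top 0.86 [783.  41.  24.]
bowl top 0.28 [485. 318.   9.]
bowl top 0.2 [ 432. -394.   28.]
loaf top 0.91 [706. 273.  60.]
scene {'fx': 517.4837185379845, 'fy': 517.4837185379845, 'cx': 326.4509057566178, 'cy': 200.82853511598933, 'rvec': array([ 1.37423248,  2.41871365, -0.68719234]), 'tvec': array([ 0.30701042, -0.3995373 ,  1.89352449])} [[1.311 0.415 1.396]]
crate scene 0.71 [516.  70.  15.]
soap_a_mid scene 0.71 [765.  39.  27.]
soap_a_mid scene 0.58 [ 445. -391.   24.]
lid_handle scene 0.64 [503. 318.  11.]
button_grip scene 0.43 [390.  81.  66.]
jar scene 0.76 [ 774. -164.   76.]
bowl scene 0.84 [763.  41.  28.]
loaf scene 0.82 [724. 282.  65.]
loaf scene 0.41 [515.  70.  17.]
```

View pics/top0.png

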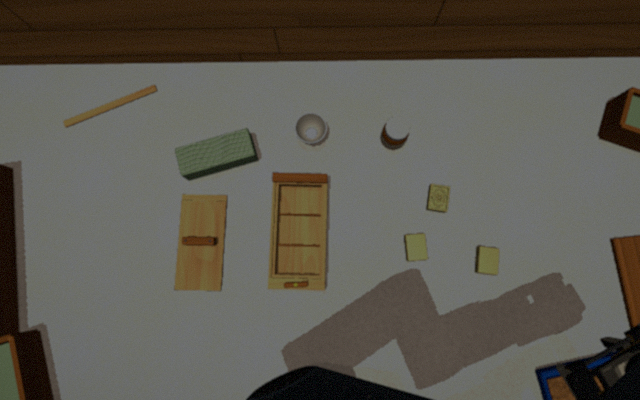

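View pics/scene0.png

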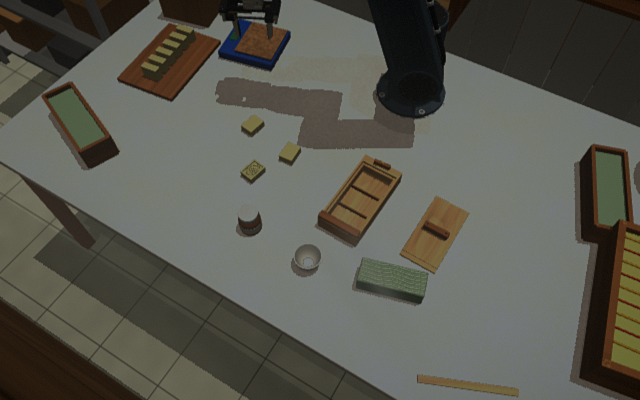

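The top view shows three bars: one face up at (438,198) and two plain side up at (416,247) and (487,260). The lid is at (201,242), and the crate is at (300,232) with its crossbar on the far end. Next I measure the poses from depth.

```bash
cat >> h.py <<'E'
def rect(P,zlo,zhi,box=None,mask=None,cen=None,rad=None):
    Z=P[...,2]; M=(Z>zlo)&(Z<zhi)
    if cen is not None: M&=np.hypot(P[...,0]-cen[0],P[...,1]-cen[1])<rad
    if mask is not None: M&=mask
    n,l,s,_=cv2.connectedComponentsWithStats(M.astype(np.uint8))
    if n<2: return None
    k=1+np.argmax(s[1:,4]); q=P[l==k]
    (c,sz,a)=cv2.minAreaRect((q[:,:2]*1000).astype(np.float32))
    if sz[0]<sz[1]: sz=sz[::-1]; a+=90
    a=(a+90)%180-90
    return np.round(c,1),np.round(sz,1),round(a,1),len(q),np.round(np.median(q[:,2])*1000,1)
E
python3 - <<'E'
from h import *
im,d,P,m=cloud("top")
for n,(u,v) in dict(up=(438,198),dn1=(416,247),dn2=(487,260)).items():
    c=P[v-4:v+5,u-4:u+5].reshape(-1,3); c=np.nanmedian(c,0); print(n,np.round(c*1000),rect(P,.018,.04,cen=c,rad=.05))
print("lid",rect(P,.004,.02,cen=(.485,.32),rad=.17), "handle",rect(P,.022,.05,cen=(.485,.32),rad=.1))
print("crate",rect(P,.035,.058,cen=(.51,.076),rad=.17),"bar",rect(P,.058,.075,cen=(.65,.076),rad=.1),"btn",rect(P,.058,.075,cen=(.37,.076),rad=.06))
print("bench z",np.nanmedian(P[230:300,340:390,2]))
E
```

```text
up [ 592. -281.   23.] (array([ 592.4, -283. ]), array([67. , 50.3]), -10.2, 516, np.float64(23.7))
dn1 [ 469. -219.   26.] (array([ 469.5, -220.2]), array([66.1, 51. ]), 3.6, 549, np.float64(26.6))
dn2 [ 435. -392.   26.] (array([ 434.6, -396. ]), array([66.2, 51.6]), -8.3, 569, np.float64(26.4))
lid (array([490.6, 319.6]), array([241.7, 117.2]), -1.7, 3634, np.float64(6.8)) handle (array([490.5, 319.5]), array([80.3, 20. ]), 88.7, 278, np.float64(32.1))
crate (array([502.2,  71.5]), array([263.2, 136.7]), -2.0, 1925, np.float64(46.5)) bar (array([640.6,  66.5]), array([135.5,  24.1]), 88.2, 510, np.float64(63.4)) btn (array([383. ,  75.9]), array([54.2, 11.6]), 89.7, 122, np.float64(66.5))
bench z -0.0013430656597418458
```

Run:
```python
from h import *
im,d,P,m=cloud("top")
a=cv2.resize(im[160:310,160:340],None,fx=4,fy=4,interpolation=cv2.INTER_CUBIC); a=np.clip(a.astype(float)*1.8,0,255).astype(np.uint8); save(a,"lidcrate.png")
```

```text
(no output)
```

View pics/lidcrate.png

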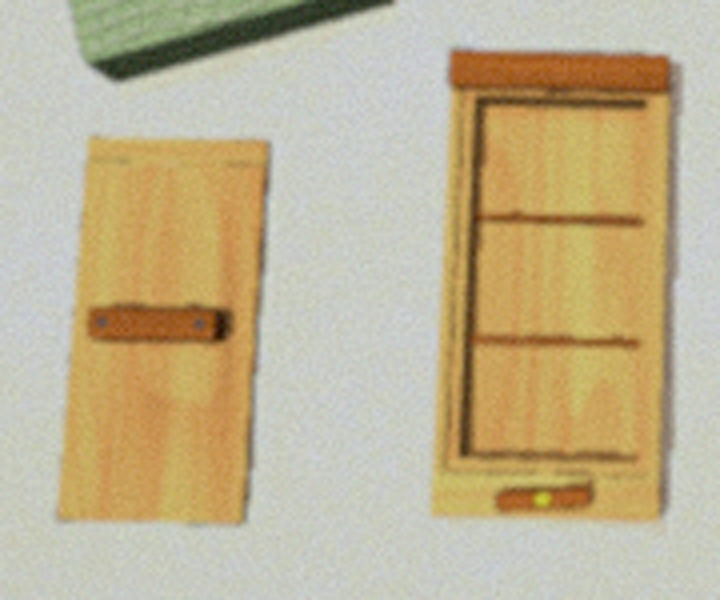

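Tongue end of the lid is the far (+x) end, already aligned with the crate (lid yaw ≈ -1.7°, crate yaw ≈ -2°). I start with the face-up bar.

{"method": "carry_out", "body": {
  "grip": 1,
  "motion": [
    {"delta_pos":[40,25,0],"rot":[0,0,-0.08]},
    {"delta_pos":[90,55,0],"rot":[0,0,-0.2]},
    {"delta_pos":[145,88,0],"rot":[0,0,-0.33]},
    {"delta_pos":[200,121,-10],"rot":[0,0,-0.46]},
    {"delta_pos":[255,154,-30],"rot":[0,0,-0.58]},
    {"delta_pos":[310,188,-50],"rot":[0,0,-0.647]},
    {"delta_pos":[344,208,-70],"rot":[0,0,-0.647]},
    {"delta_pos":[344,208,-80],"rot":[0,0,-0.647]},
    {"delta_pos":[344,208,-80],"rot":[0,0,-0.647]},
    {"delta_pos":[344,208,-80],"rot":[0,0,-0.647]}
  ]
}}

```text
time: 2.15
ee_pos: [0.592, -0.2837, 0.1396]
ee_rot: [180.0, -0.1, -10.3]
wrist_force: [0.9, -0.2, 0.6]
finger_gap: 0.0928
```

Run:
```python
from h import *
s=r.get_state(); print(s["ee_pos"],s["ee_rot"],s["joint_positions"])
im,d,P,m=cloud("wrist"); save(im,"w1.png"); print(np.round(c2w(m,[0,0,0]),3), m["fx"],m["cx"],m["cy"])
print(rect(P,.015,.04,cen=(.592,-.283),rad=.05))
```

```text
[ 0.59195736 -0.28373852  0.13959306] [ 1.79973443e+02 -5.42143748e-02 -1.02898068e+01] [-2.96684636e+01  3.56981374e+01  8.16520217e+01 -7.95663809e-03
  6.25898864e+01  7.06250150e+01]
[[ 0.666 -0.297  0.306]] 309.70691628693146 316.91824548882573 201.67889594013565
(array([ 594.4, -281.8]), array([65. , 50.2]), -10.1, 3681, np.float64(24.5))
```

View pics/w1.png

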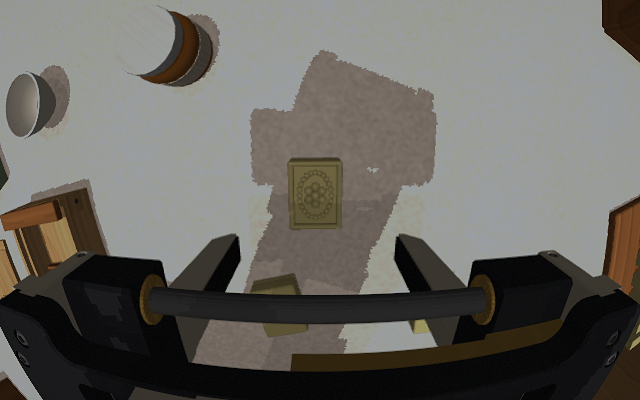

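The wrist picture shows the face-up bar at (315,194), centred between the fingers. Descend, grip and lift.

{"method": "carry_out", "body": {
  "motion": [
    {"delta_pos":[1,1,-25],"rot":[0,0,0]},
    {"delta_pos":[1,1,-55],"rot":[0,0,0]},
    {"delta_pos":[1,1,-85],"rot":[0,0,0]},
    {"delta_pos":[1,1,-110],"rot":[0,0,0]},
    {"delta_pos":[1,1,-125],"rot":[0,0,0]},
    {"delta_pos":[1,1,-132],"rot":[0,0,0]},
    {"delta_pos":[1,1,-134],"rot":[0,0,0]},
    {"delta_pos":[1,1,-134],"rot":[0,0,0]},
    {"delta_pos":[1,1,-134],"rot":[0,0,0]},
    {"delta_pos":[1,1,-134],"rot":[0,0,0]}
  ]
}}

```text
time: 3.45
ee_pos: [0.5937, -0.2817, 0.005]
ee_rot: [180.0, -0.0, -10.2]
wrist_force: [-0.2, 0.3, -0.8]
finger_gap: 0.0928
```

{"method": "carry_out", "body": {
  "grip": 0,
  "motion": [
    {"delta_pos":[0,0,0],"rot":[0,0,0]},
    {"delta_pos":[0,0,0],"rot":[0,0,0]},
    {"delta_pos":[0,0,0],"rot":[0,0,0]},
    {"delta_pos":[0,0,0],"rot":[0,0,0]},
    {"delta_pos":[0,0,0],"rot":[0,0,0]},
    {"delta_pos":[0,0,0],"rot":[0,0,0]},
    {"delta_pos":[0,0,20],"rot":[0,0,0]},
    {"delta_pos":[0,0,50],"rot":[0,0,0]},
    {"delta_pos":[0,0,80],"rot":[0,0,0]},
    {"delta_pos":[0,0,110],"rot":[0,0,0]}
  ]
}}

```text
time: 4.7
ee_pos: [0.5936, -0.2817, 0.1171]
ee_rot: [180.0, -0.1, -10.2]
wrist_force: [-0.1, -0.8, -1.1]
finger_gap: 0.0496
```

{"method": "carry_out", "body": {
  "motion": [
    {"delta_pos":[0,20,10],"rot":[0,0,0.01]},
    {"delta_pos":[0,65,20],"rot":[0,0,0.03]},
    {"delta_pos":[0,115,30],"rot":[0,0,0.05]},
    {"delta_pos":[0,170,30],"rot":[0,0,0.07]},
    {"delta_pos":[-1,225,30],"rot":[0,0,0.09]},
    {"delta_pos":[-2,275,30],"rot":[0,0,0.11]},
    {"delta_pos":[-2,315,30],"rot":[0,0,0.13]},
    {"delta_pos":[-2,340,30],"rot":[0,0,0.143]},
    {"delta_pos":[-2,350,30],"rot":[0,0,0.143]},
    {"delta_pos":[-2,350,30],"rot":[0,0,0.143]}
  ]
}}

```text
time: 5.95
ee_pos: [0.5911, 0.0688, 0.1445]
ee_rot: [180.0, 0.0, -2.0]
wrist_force: [-0.1, 0.0, -0.9]
finger_gap: 0.0499
```

Run:
```python
from h import *
s=r.get_state(); print(s["ee_pos"],s["ee_rot"],s["finger_gap"])
im,d,P,m=cloud("wrist"); save(im,"w2.png")
print("bar",rect(P,.058,.075,cen=(.64,.067),rad=.09),"btn",rect(P,.058,.075,cen=(.383,.076),rad=.04))
print("held",rect(P,.13,.19,cen=(.592,.068),rad=.06))
# floor height map profile along crate x
c=np.array([516.8,71.1]);a=np.deg2rad(-2.05);Rm=np.array([[np.cos(a),np.sin(a)],[-np.sin(a),np.cos(a)]])
q=(P.reshape(-1,3)*1000); L=(q[:,:2]-c)@Rm.T; ok=np.isfinite(q[:,2])
for x in range(-150,145,4):
    k=ok&(abs(L[:,0]-x)<2)&(abs(L[:,1]-40)<8); 
    k2=ok&(abs(L[:,0]-x)<2)&(abs(L[:,1]+40)<8)
    print(x,np.round(np.median(q[k,2]),0) if k.sum() else None,np.round(np.median(q[k2,2]),0) if k2.sum() else None,end=' | ')
```

```text
[0.59107809 0.06879743 0.1444602 ] [ 1.79996288e+02  2.96589589e-02 -1.97616019e+00] 0.04988845528575935
bar (array([642.3,  68.1]), array([136.3,  23.5]), 88.1, 4692, np.float64(64.7)) btn None
held (array([597.4,  69. ]), array([82.2, 56. ]), 88.3, 12379, np.float64(164.7))
-150 None None | -146 None None | -142 None None | -138 None None | -134 None None | -130 None None | -126 None None | -122 None None | -118 None None | -114 23.0 27.0 | -110 23.0 22.0 | -106 8.0 8.0 | -102 8.0 8.0 | -98 8.0 8.0 | -94 8.0 8.0 | -90 8.0 8.0 | -86 None None | -82 None None | -78 None None | -74 None None | -70 None None | -66 None None | -62 None None | -58 None None | -54 None None | -50 None None | -46 None None | -42 None None | -38 None None | -34 None None | -30 None None | -26 None None | -22 None None | -18 None None | -14 None None | -10 None None | -6 None None | -2 None None | 2 None None | 6 None None | 10 None None | 14 None None | 18 None None | 22 None None | 26 None None | 30 None None | 34 None None | 38 None None | 42 None None | 46 None None | 50 None None | 54 None None | 58 None None | 62 None None | 66 9.0 8.0 | 70 8.0 8.0 | 74 8.0 8.0 | 78 8.0 8.0 | 82 181.0 181.0 | 86 252.0 8.0 | 90 252.0 271.0 | 94 265.0 259.0 | 98 265.0 264.0 | 102 252.0 252.0 | 106 252.0 252.0 | 110 245.0 245.0 | 114 64.0 65.0 | 118 65.0 65.0 | 122 65.0 65.0 | 126 65.0 65.0 | 130 65.0 65.0 | 134 65.0 65.0 | 138 13.0 9.0 | 142 0.0 -0.0 |
```

View pics/w2.png

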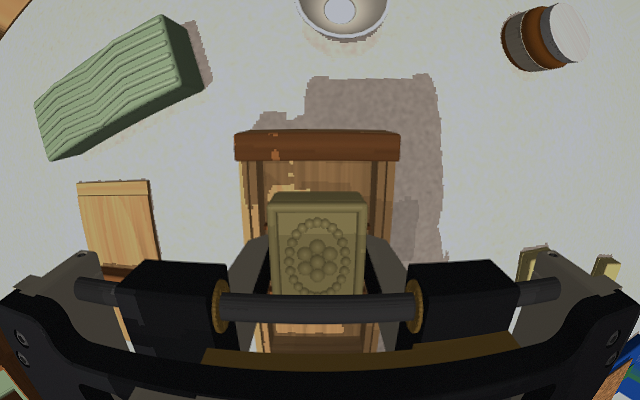

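Run:
```python
from h import *
im,d,P,m=cloud("wrist"); q=P.reshape(-1,3)*1000; q=q[np.isfinite(q[:,2])]
a=np.deg2rad(-2.05); L=(q[:,:2]-[516.8,71.1])@np.array([[np.cos(a),-np.sin(a)],[np.sin(a),np.cos(a)]])
t=lambda z0,z1,y0,y1,x0=0,x1=200:L[(q[:,2]>z0)&(q[:,2]<z1)&(L[:,1]>y0)&(L[:,1]<y1)&(L[:,0]>x0)&(L[:,0]<x1)]
h=t(163,172,-20,20); print("held front x",np.percentile(h[:,0],[95,98,99.5]), "z",np.median(q[(L[:,0]>95)&(L[:,0]<108)&(abs(L[:,1])<20)&(q[:,2]>130),2]))
b=t(62,68,-60,60,100); print("crossbar x",np.percentile(b[:,0],[.5,2,98,99.5]), "y",np.percentile(t(62,68,-90,90,100)[:,1],[.5,99.5]))
h=t(155,172,-40,40); print("y",np.percentile(h[:,1],[1,99]))
s=r.get_state()["ee_pos"][:2]*1000-[516.8,71.1]; print("tcp local",s@np.array([[np.cos(a),-np.sin(a)],[np.sin(a),np.cos(a)]]))
```

```text
held front x [107.66488727 108.17893778 108.40313693] z 256.39565474626863
crossbar x [114.32781608 114.52322181 136.60300659 136.869019  ] y [-65.47567216  67.97810437]
y [-34.84448687  35.24158559]
tcp local [74.62699074 -0.69774075]
```

{"method": "carry_out", "body": {
  "motion": [
    {"delta_pos":[1,1,-25],"rot":[0,0,0]},
    {"delta_pos":[1,1,-50],"rot":[0,0,0]},
    {"delta_pos":[1,1,-75],"rot":[0,0,0]},
    {"delta_pos":[1,1,-92],"rot":[0,0,0]},
    {"delta_pos":[1,1,-105],"rot":[0,0,0]},
    {"delta_pos":[1,1,-115],"rot":[0,0,0]},
    {"delta_pos":[1,1,-122],"rot":[0,0,0]},
    {"delta_pos":[1,1,-128],"rot":[0,0,0]},
    {"delta_pos":[1,1,-131],"rot":[0,0,0]},
    {"delta_pos":[1,1,-131],"rot":[0,0,0]}
  ]
}}

```text
time: 7.3
ee_pos: [0.5925, 0.0694, 0.0136]
ee_rot: [180.0, -0.0, -2.0]
wrist_force: [0.4, -0.4, -1.0]
finger_gap: 0.0501
```

{"method": "carry_out", "body": {
  "grip": 0.68,
  "motion": [
    {"delta_pos":[0,0,0],"rot":[0,0,0]},
    {"delta_pos":[0,0,0],"rot":[0,0,0]},
    {"delta_pos":[0,0,0],"rot":[0,0,0]},
    {"delta_pos":[0,0,0],"rot":[0,0,0]},
    {"delta_pos":[0,0,10],"rot":[0,0,0]},
    {"delta_pos":[0,0,30],"rot":[0,0,0]},
    {"delta_pos":[0,0,60],"rot":[0,0,0]},
    {"delta_pos":[0,0,95],"rot":[0,0,0]},
    {"delta_pos":[0,-10,125],"rot":[0,0,0]},
    {"delta_pos":[0,-30,140],"rot":[0,0,0]}
  ]
}}

```text
time: 8.55
ee_pos: [0.5932, 0.0391, 0.1565]
ee_rot: [-180.0, -0.2, -2.0]
wrist_force: [1.2, 1.0, 0.1]
finger_gap: 0.0632
```

{"method": "carry_out", "body": {
  "grip": 1,
  "motion": [
    {"delta_pos":[-10,-40,0],"rot":[0,0,0.02]},
    {"delta_pos":[-30,-85,0],"rot":[0,0,0.05]},
    {"delta_pos":[-55,-130,0],"rot":[0,0,0.08]},
    {"delta_pos":[-80,-180,0],"rot":[0,0,0.098]},
    {"delta_pos":[-95,-225,0],"rot":[0,0,0.098]},
    {"delta_pos":[-102,-250,0],"rot":[0,0,0.098]},
    {"delta_pos":[-103,-260,0],"rot":[0,0,0.098]},
    {"delta_pos":[-103,-260,0],"rot":[0,0,0.098]},
    {"delta_pos":[-103,-260,0],"rot":[0,0,0.098]},
    {"delta_pos":[-103,-260,0],"rot":[0,0,0.098]}
  ]
}}

```text
time: 9.8
ee_pos: [0.4898, -0.2199, 0.1536]
ee_rot: [-180.0, 0.0, 3.7]
wrist_force: [-0.1, 0.3, -0.1]
finger_gap: 0.0931
```

Run:
```python
from h import *
s=r.get_state(); print(s["ee_pos"],s["ee_rot"],s["joint_positions"])
im,d,P,m=cloud("wrist")
print(rect(P,.015,.04,cen=(.47,-.22),rad=.05))
im,d,P,m=cloud("top")
for c in((.4695,-.22),(.435,-.396)): print(rect(P,.018,.04,cen=c,rad=.05))
print("in crate",rect(P,.028,.04,cen=(.592,.068),rad=.045))
```

```text
[ 0.48975021 -0.21985689  0.15362246] [-1.79993835e+02  5.26671962e-03  3.66598100e+00] [-2.91464143e+01  2.32137923e+01  1.00251399e+02  2.78975031e-03
  5.65425762e+01  5.71860668e+01]
(array([ 471.7, -219.2]), array([64.4, 50. ]), 3.7, 3166, np.float64(27.7))
(array([ 453.7, -197.3]), array([7.2, 2.3]), -2.7, 6, np.float64(24.6))
None
in crate (array([595.3,  67.8]), array([73.1, 50.2]), -0.9, 494, np.float64(31.6))
```

{"method": "carry_out", "body": {
  "motion": [
    {"delta_pos":[5,1,0],"rot":[-0.009,0.14,0]},
    {"delta_pos":[12,2,-10],"rot":[-0.02,0.31,0]},
    {"delta_pos":[18,2,-25],"rot":[-0.03,0.47,0]},
    {"delta_pos":[23,3,-45],"rot":[-0.04,0.63,0]},
    {"delta_pos":[25,3,-65],"rot":[-0.05,0.784,0]},
    {"delta_pos":[25,3,-80],"rot":[-0.05,0.784,0]},
    {"delta_pos":[25,3,-90],"rot":[-0.05,0.784,0]},
    {"delta_pos":[25,3,-95],"rot":[-0.05,0.784,0]},
    {"delta_pos":[25,3,-95],"rot":[-0.05,0.784,0]},
    {"delta_pos":[25,3,-95],"rot":[-0.05,0.784,0]}
  ]
}}

```text
time: 11.15
ee_pos: [0.5148, -0.2179, 0.0597]
ee_rot: [179.9, 44.9, 3.5]
wrist_force: [0.1, -0.5, 0.5]
finger_gap: 0.0927
```

Run:
```python
from h import *
s=r.get_state(); print(s["ee_pos"],s["ee_rot"],s["joint_positions"]); print(R.from_euler("xyz",s["ee_rot"],degrees=True).as_matrix().round(3))
im,d,P,m=cloud("wrist"); save(im,"w3.png")
print(rect(P,.015,.04,cen=(.47,-.22),rad=.05))
```

```text
[ 0.51479052 -0.21789521  0.05967333] [179.89660191  44.90164748   3.52546584] [-19.72990064  55.12758166  69.29232961 -16.43439506  97.70221513
  70.79726157]
[[ 0.707  0.063 -0.704]
 [ 0.044 -0.998 -0.045]
 [-0.706  0.001 -0.708]]
(array([ 472.6, -218.7]), array([65.2, 50.5]), 3.6, 3441, np.float64(27.4))
```

{"method": "carry_out", "body": {
  "motion": [
    {"delta_pos":[-10,-1,-10],"rot":[0,0,0]},
    {"delta_pos":[-22,-1,-22],"rot":[0,0,0]},
    {"delta_pos":[-33,-2,-33],"rot":[0,0,0]},
    {"delta_pos":[-42,-3,-42],"rot":[0,0,0]},
    {"delta_pos":[-48,-3,-48],"rot":[0,0,0]},
    {"delta_pos":[-50,-3,-50],"rot":[0,0,0]},
    {"delta_pos":[-50,-3,-51],"rot":[0,0,0]},
    {"delta_pos":[-50,-3,-51],"rot":[0,0,0]},
    {"delta_pos":[-50,-3,-51],"rot":[0,0,0]},
    {"delta_pos":[-50,-3,-51],"rot":[0,0,0]}
  ]
}}

```text
time: 12.45
ee_pos: [0.4647, -0.2207, 0.0077]
ee_rot: [179.9, 45.0, 3.6]
wrist_force: [-0.0, -0.0, -0.8]
finger_gap: 0.0928
```

{"method": "carry_out", "body": {
  "grip": 0,
  "motion": [
    {"delta_pos":[0,0,0],"rot":[0,0,0]},
    {"delta_pos":[0,0,0],"rot":[0,0,0]},
    {"delta_pos":[0,0,0],"rot":[0,0,0]},
    {"delta_pos":[0,0,0],"rot":[0,0,0]},
    {"delta_pos":[0,0,0],"rot":[0,0,0]},
    {"delta_pos":[0,0,0],"rot":[0,0,0]},
    {"delta_pos":[0,0,15],"rot":[0,0,0]},
    {"delta_pos":[0,0,40],"rot":[0,0,0]},
    {"delta_pos":[0,0,65],"rot":[0,0,0]},
    {"delta_pos":[0,0,80],"rot":[0,0,0]}
  ]
}}

```text
time: 13.7
ee_pos: [0.465, -0.2208, 0.0896]
ee_rot: [179.9, 44.9, 3.5]
wrist_force: [0.4, 0.3, -0.9]
finger_gap: 0.0499
```

{"method": "carry_out", "body": {
  "motion": [
    {"delta_pos":[5,0,5],"rot":[0.009,-0.15,0]},
    {"delta_pos":[10,0,10],"rot":[0.02,-0.31,0]},
    {"delta_pos":[15,0,10],"rot":[0.03,-0.47,0]},
    {"delta_pos":[20,0,10],"rot":[0.04,-0.63,0]},
    {"delta_pos":[26,0,10],"rot":[0.05,-0.79,0]},
    {"delta_pos":[32,0,10],"rot":[0.06,-0.95,0]},
    {"delta_pos":[38,0,10],"rot":[0.07,-1.11,0]},
    {"delta_pos":[44,0,10],"rot":[0.08,-1.27,0]},
    {"delta_pos":[50,0,10],"rot":[0.09,-1.43,0]},
    {"delta_pos":[55,0,10],"rot":[0.099,-1.568,0]}
  ]
}}

```text
time: 14.95
ee_pos: [0.5161, -0.2108, 0.0967]
ee_rot: [-177.6, -34.8, 3.7]
wrist_force: [0.7, 0.6, -1.2]
finger_gap: 0.0496
```

{"method": "carry_out", "body": {
  "motion": [
    {"delta_pos":[0,0,0],"rot":[0,0,0]},
    {"delta_pos":[0,0,-10],"rot":[0,0,0]},
    {"delta_pos":[0,0,-25],"rot":[0,0,0]},
    {"delta_pos":[0,0,-40],"rot":[0,0,0]},
    {"delta_pos":[0,0,-50],"rot":[0,0,0]},
    {"delta_pos":[0,0,-55],"rot":[0,0,0]},
    {"delta_pos":[0,0,-60],"rot":[0,0,0]},
    {"delta_pos":[0,0,-64],"rot":[0,0,0]},
    {"delta_pos":[0,0,-67],"rot":[0,0,0]},
    {"delta_pos":[0,0,-68],"rot":[0,0,0]}
  ]
}}

```text
time: 16.2
ee_pos: [0.516, -0.2108, 0.0279]
ee_rot: [-177.6, -34.6, 3.7]
wrist_force: [-0.3, -1.2, -1.1]
finger_gap: 0.0499
```

Run:
```python
from h import *
s=r.get_state(); print(s["ee_pos"],s["ee_rot"],s["joint_positions"],s["wrist_force"])
im,d,P,m=cloud("scene"); save(cv2.resize(im[90:230,180:380],None,fx=4,fy=4),"s3.png")
```

```text
[ 0.51598002 -0.21083334  0.02790434] [-177.57966207  -34.57129851    3.66463413] [-39.1197902   33.23653301 120.29083861  87.2537891   24.61703314
 -34.93667905] [-0.32517694 -1.21869292 -1.07473091]
```

View pics/s3.png

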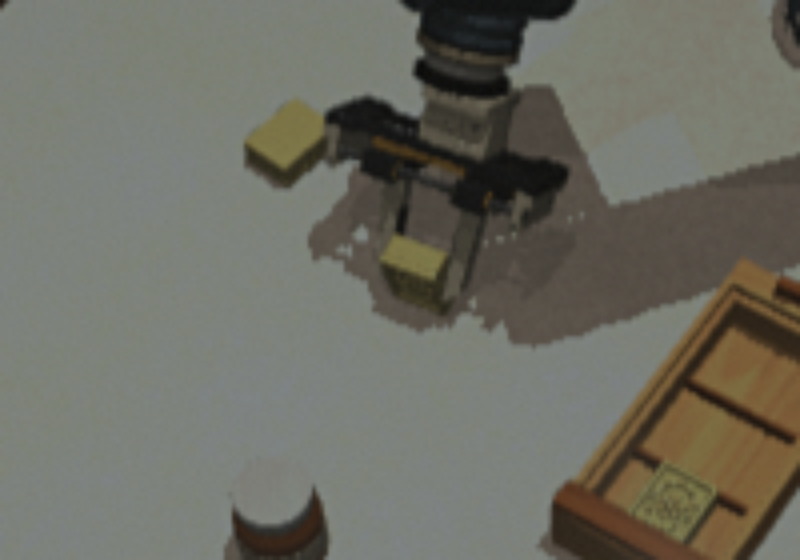

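The view shows the arm stopped about 10° short of the outward tilt, so the bar leans slightly on its lower edge at (415,270) in the crop. The packed bar lies face up in the far compartment at (675,505). The gripped bar will settle upright, so I release it and back out. For later flips I'll use 60° back and 30° out.

{"method": "carry_out", "body": {
  "grip": 1,
  "motion": [
    {"delta_pos":[0,0,0],"rot":[0,0,0]},
    {"delta_pos":[0,0,0],"rot":[0,0,0]},
    {"delta_pos":[0,0,0],"rot":[0,0,0]},
    {"delta_pos":[0,0,0],"rot":[0,0,0]},
    {"delta_pos":[-10,0,15],"rot":[0,0,0]},
    {"delta_pos":[-25,0,40],"rot":[0,0.1,0]},
    {"delta_pos":[-40,0,70],"rot":[-0.02,0.25,0]},
    {"delta_pos":[-45,0,100],"rot":[-0.03,0.42,0]},
    {"delta_pos":[-45,0,120],"rot":[-0.04,0.6,0]},
    {"delta_pos":[-45,0,130],"rot":[-0.05,0.784,0]}
  ]
}}

```text
time: 17.5
ee_pos: [0.4697, -0.2117, 0.1594]
ee_rot: [-176.0, -6.2, 4.4]
wrist_force: [-0.0, 0.9, -0.8]
finger_gap: 0.0931
```

{"method": "carry_out", "body": {
  "motion": [
    {"delta_pos":[-10,0,10],"rot":[0,0,0]},
    {"delta_pos":[-15,0,20],"rot":[0,0,0]},
    {"delta_pos":[-15,0,20],"rot":[0,0,0]},
    {"delta_pos":[-15,0,20],"rot":[0,0,0]},
    {"delta_pos":[-15,0,20],"rot":[0,0,0]},
    {"delta_pos":[-15,0,20],"rot":[0,0,0]},
    {"delta_pos":[-15,0,20],"rot":[0,0,0]},
    {"delta_pos":[-15,0,20],"rot":[0,0,0]},
    {"delta_pos":[-15,0,20],"rot":[0,0,0]},
    {"delta_pos":[-15,0,20],"rot":[0,0,0]}
  ]
}}

```text
time: 18.75
ee_pos: [0.456, -0.2108, 0.178]
ee_rot: [-175.8, -6.5, 4.6]
wrist_force: [-0.1, 0.2, -0.1]
finger_gap: 0.093
```

Run:
```python
from h import *
s=r.get_state(); print(s["ee_pos"],s["ee_rot"],s["joint_positions"])
im,d,P,m=cloud("wrist"); save(im,"w4.png")
for z in ((.015,.04),(.05,.08)): print(rect(P,*z,cen=(.515,-.215),rad=.07))
```

```text
[ 0.45601363 -0.21083663  0.17802179] [-175.80843581   -6.54459056    4.57606197] [-34.21613627  16.56111906 106.46804465   9.02141294  54.83350755
  45.90251775]
None
(array([ 504.5, -210.7]), array([50.4, 27.1]), -84.8, 1597, np.float64(65.6))
```

View pics/w4.png

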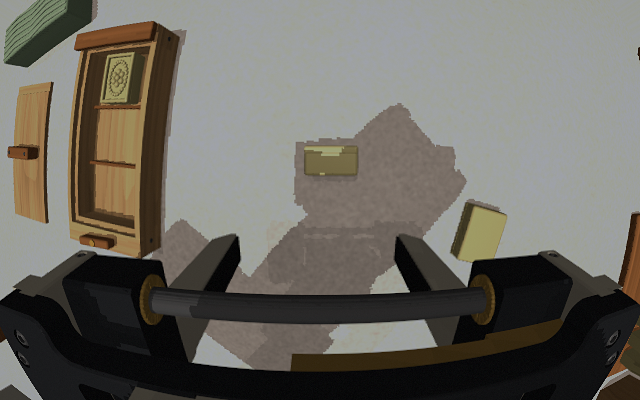

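The picture shows the bar standing upright at (330,160), and the second plain bar at (480,230). Next I compute the second quarter turn, using 55° back.

```bash
cat >> h.py <<'E'
def ori(yaw,tilt): # tilt>0: fingers point back toward -x of yaw frame
    return R.from_euler("z",yaw,degrees=True)*R.from_euler("y",tilt,degrees=True)*R.from_euler("x",180,degrees=True)
def rv(yaw,tilt,frm=None):
    c=R.from_euler("xyz",r.get_state()["ee_rot"],degrees=True) if frm is None else frm
    return np.round((ori(yaw,tilt)*c.inv()).as_rotvec(),3)
E
python3 -c "
from h import *
print(rv(5.2,55), rv(5.2,-33,ori(5.2,55)))"
```

```text
[-0.161  1.064  0.041] [ 0.139 -1.53  -0.   ]
```

{"method": "carry_out", "body": {
  "motion": [
    {"delta_pos":[20,1,0],"rot":[-0.023,0.152,0.006]},
    {"delta_pos":[45,2,0],"rot":[-0.046,0.304,0.012]},
    {"delta_pos":[70,3,0],"rot":[-0.069,0.456,0.018]},
    {"delta_pos":[90,4,-10],"rot":[-0.092,0.608,0.023]},
    {"delta_pos":[105,5,-25],"rot":[-0.115,0.76,0.029]},
    {"delta_pos":[110,6,-45],"rot":[-0.138,0.912,0.035]},
    {"delta_pos":[105,6,-70],"rot":[-0.161,1.064,0.041]},
    {"delta_pos":[96,5,-95],"rot":[-0.161,1.064,0.041]},
    {"delta_pos":[90,4,-113],"rot":[-0.161,1.064,0.041]},
    {"delta_pos":[90,4,-113],"rot":[-0.161,1.064,0.041]}
  ]
}}

```text
time: 20.05
ee_pos: [0.5455, -0.207, 0.0647]
ee_rot: [-179.9, 55.1, 5.2]
wrist_force: [0.7, 0.5, 0.8]
finger_gap: 0.0931
```

{"method": "carry_out", "body": {
  "motion": [
    {"delta_pos":[-5,0,-4],"rot":[0,0,0]},
    {"delta_pos":[-12,-1,-9],"rot":[0,0,0]},
    {"delta_pos":[-20,-2,-15],"rot":[0,0,0]},
    {"delta_pos":[-30,-3,-22],"rot":[0,0,0]},
    {"delta_pos":[-39,-4,-29],"rot":[0,0,0]},
    {"delta_pos":[-46,-5,-34],"rot":[0,0,0]},
    {"delta_pos":[-49,-5,-36],"rot":[0,0,0]},
    {"delta_pos":[-49,-5,-36],"rot":[0,0,0]},
    {"delta_pos":[-49,-5,-36],"rot":[0,0,0]},
    {"delta_pos":[-49,-5,-36],"rot":[0,0,0]}
  ]
}}

```text
time: 21.3
ee_pos: [0.4973, -0.2118, 0.0291]
ee_rot: [180.0, 55.0, 5.2]
wrist_force: [-0.0, 0.4, 0.8]
finger_gap: 0.0933
```

{"method": "carry_out", "body": {
  "grip": 0,
  "motion": [
    {"delta_pos":[0,0,0],"rot":[0,0,0]},
    {"delta_pos":[0,0,0],"rot":[0,0,0]},
    {"delta_pos":[0,0,0],"rot":[0,0,0]},
    {"delta_pos":[0,0,0],"rot":[0,0,0]},
    {"delta_pos":[0,0,0],"rot":[0,0,0]},
    {"delta_pos":[0,0,0],"rot":[0,0,0]},
    {"delta_pos":[0,0,10],"rot":[0,0,0]},
    {"delta_pos":[0,0,30],"rot":[0,0,0]},
    {"delta_pos":[0,0,55],"rot":[0,0,0]},
    {"delta_pos":[0,0,70],"rot":[0,0,0]}
  ]
}}

```text
time: 22.55
ee_pos: [0.4976, -0.212, 0.1016]
ee_rot: [179.9, 54.9, 5.1]
wrist_force: [0.6, -0.0, -1.7]
finger_gap: 0.0497
```

{"method": "carry_out", "body": {
  "motion": [
    {"delta_pos":[5,0,5],"rot":[0.014,-0.153,0]},
    {"delta_pos":[10,0,5],"rot":[0.028,-0.306,0]},
    {"delta_pos":[15,0,5],"rot":[0.042,-0.459,0]},
    {"delta_pos":[20,0,5],"rot":[0.056,-0.612,0]},
    {"delta_pos":[25,0,5],"rot":[0.07,-0.765,0]},
    {"delta_pos":[30,0,5],"rot":[0.083,-0.918,0]},
    {"delta_pos":[35,0,5],"rot":[0.097,-1.071,0]},
    {"delta_pos":[40,0,5],"rot":[0.111,-1.224,0]},
    {"delta_pos":[45,0,5],"rot":[0.125,-1.377,0]},
    {"delta_pos":[50,0,5],"rot":[0.139,-1.53,0]}
  ]
}}

```text
time: 23.8
ee_pos: [0.5458, -0.2072, 0.1046]
ee_rot: [-179.1, -29.1, 5.4]
wrist_force: [0.7, 1.3, -1.3]
finger_gap: 0.0498
```

{"method": "carry_out", "body": {
  "motion": [
    {"delta_pos":[0,0,0],"rot":[0,0,0]},
    {"delta_pos":[0,0,-20],"rot":[0,0,0]},
    {"delta_pos":[0,0,-45],"rot":[0,0,0]},
    {"delta_pos":[0,0,-62],"rot":[0,0,0]},
    {"delta_pos":[0,0,-75],"rot":[0,0,0]},
    {"delta_pos":[0,0,-82],"rot":[0,0,0]},
    {"delta_pos":[0,0,-88],"rot":[0,0,0]},
    {"delta_pos":[0,0,-92],"rot":[0,0,0]},
    {"delta_pos":[0,0,-93],"rot":[0,0,0]},
    {"delta_pos":[0,0,-93],"rot":[0,0,0]}
  ]
}}

```text
time: 25.05
ee_pos: [0.5463, -0.2071, 0.0108]
ee_rot: [-179.0, -28.9, 5.4]
wrist_force: [-0.2, -0.6, -1.5]
finger_gap: 0.0497
```

```bash
python3 -c "
from h import *
s=r.get_state();print(s['ee_pos'],s['ee_rot'],s['wrist_force'],rv(5.2,0))"
```

```text
[ 0.54631585 -0.20708959  0.01077941] [-179.01537743  -28.92575469    5.38884005] [-0.19253318 -0.58418243 -1.50180257] [-0.063  0.501 -0.008]
```

Release, go vertical above it, and look.

{"method": "carry_out", "body": {
  "grip": 1,
  "motion": [
    {"delta_pos":[0,0,0],"rot":[0,0,0]},
    {"delta_pos":[0,0,0],"rot":[0,0,0]},
    {"delta_pos":[0,0,0],"rot":[0,0,0]},
    {"delta_pos":[0,0,0],"rot":[0,0,0]},
    {"delta_pos":[-8,0,15],"rot":[0,0,0]},
    {"delta_pos":[-20,0,40],"rot":[-0.013,0.1,-0.002]},
    {"delta_pos":[-25,0,70],"rot":[-0.026,0.2,-0.003]},
    {"delta_pos":[-25,0,100],"rot":[-0.04,0.3,-0.005]},
    {"delta_pos":[-25,0,120],"rot":[-0.05,0.4,-0.006]},
    {"delta_pos":[-25,0,130],"rot":[-0.063,0.501,-0.008]}
  ]
}}

```text
time: 26.3
ee_pos: [0.5219, -0.2081, 0.1436]
ee_rot: [179.7, 0.1, 5.1]
wrist_force: [0.2, -0.6, -0.5]
finger_gap: 0.0928
```

Run:
```python
from h import *
s=r.get_state(); print(s["ee_pos"],s["ee_rot"])
im,d,P,m=cloud("wrist"); save(im,"w5.png")
print(rect(P,.015,.04,cen=(.54,-.208),rad=.06)); print(rv(5.2,0))
```

```text
[ 0.52188277 -0.20810746  0.14357506] [1.79736570e+02 9.07812265e-02 5.07975911e+00]
(array([ 541.5, -207. ]), array([67. , 49.6]), 5.9, 3700, np.float64(24.7))
[ 0.006 -0.004  0.002]
```

View pics/w5.png

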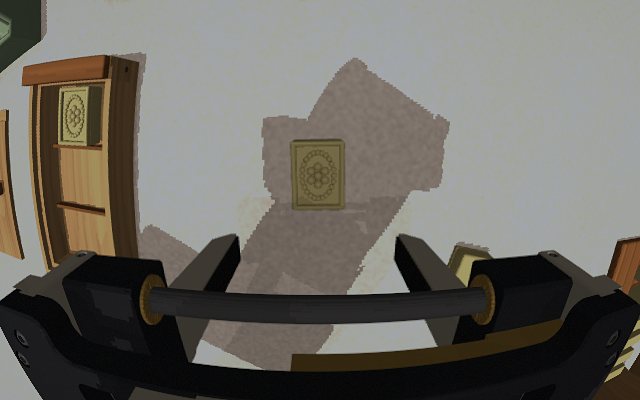

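Flip worked: the bar is stamped side up at (317,174). Now pick it vertically.

{"method": "carry_out", "body": {
  "motion": [
    {"delta_pos":[5,0,-20],"rot":[0.006,-0.004,0.012]},
    {"delta_pos":[12,0,-50],"rot":[0.006,-0.004,0.012]},
    {"delta_pos":[19,0,-80],"rot":[0.006,-0.004,0.012]},
    {"delta_pos":[19,0,-105],"rot":[0.006,-0.004,0.012]},
    {"delta_pos":[19,0,-120],"rot":[0.006,-0.004,0.012]},
    {"delta_pos":[19,0,-130],"rot":[0.006,-0.004,0.012]},
    {"delta_pos":[19,0,-136],"rot":[0.006,-0.004,0.012]},
    {"delta_pos":[19,0,-136],"rot":[0.006,-0.004,0.012]},
    {"delta_pos":[19,0,-136],"rot":[0.006,-0.004,0.012]},
    {"delta_pos":[19,0,-136],"rot":[0.006,-0.004,0.012]}
  ]
}}

```text
time: 27.6
ee_pos: [0.5405, -0.2072, 0.0051]
ee_rot: [-179.7, -0.3, 5.9]
wrist_force: [0.2, -1.0, -0.8]
finger_gap: 0.0929
```

{"method": "carry_out", "body": {
  "grip": 0,
  "motion": [
    {"delta_pos":[0,0,0],"rot":[0,0,0]},
    {"delta_pos":[0,0,0],"rot":[0,0,0]},
    {"delta_pos":[0,0,0],"rot":[0,0,0]},
    {"delta_pos":[0,0,0],"rot":[0,0,0]},
    {"delta_pos":[0,0,0],"rot":[0,0,0]},
    {"delta_pos":[0,0,0],"rot":[0,0,0]},
    {"delta_pos":[0,0,20],"rot":[0,0,0]},
    {"delta_pos":[0,0,50],"rot":[0,0,0]},
    {"delta_pos":[0,0,80],"rot":[0,0,0]},
    {"delta_pos":[0,0,110],"rot":[0,0,0]}
  ]
}}

```text
time: 28.85
ee_pos: [0.5402, -0.2071, 0.1169]
ee_rot: [-179.7, -0.3, 5.9]
wrist_force: [0.0, 0.4, -0.9]
finger_gap: 0.05
```

{"method": "carry_out", "body": {
  "motion": [
    {"delta_pos":[-2,20,15],"rot":[0,0,-0.01]},
    {"delta_pos":[-6,60,25],"rot":[0,0,-0.03]},
    {"delta_pos":[-10,105,30],"rot":[0,0,-0.05]},
    {"delta_pos":[-14,150,30],"rot":[0,0,-0.07]},
    {"delta_pos":[-18,195,30],"rot":[0,0,-0.1]},
    {"delta_pos":[-22,235,30],"rot":[0,0,-0.12]},
    {"delta_pos":[-23,262,30],"rot":[-0.005,0.005,-0.138]},
    {"delta_pos":[-23,275,30],"rot":[-0.005,0.005,-0.138]},
    {"delta_pos":[-23,279,30],"rot":[-0.005,0.005,-0.138]},
    {"delta_pos":[-23,279,30],"rot":[-0.005,0.005,-0.138]}
  ]
}}

```text
time: 30.1
ee_pos: [0.5173, 0.0714, 0.1448]
ee_rot: [-180.0, 0.0, -2.1]
wrist_force: [-0.0, 0.2, -0.6]
finger_gap: 0.05
```

```bash
cat > cr.py <<'E'
from h import *
im,d,P,m=cloud("wrist"); q=P.reshape(-1,3)*1000; q=q[np.isfinite(q[:,2])]
a=np.deg2rad(-2.05);M=np.array([[np.cos(a),-np.sin(a)],[np.sin(a),np.cos(a)]]); L=(q[:,:2]-[516.8,71.1])@M
t=lambda z0,z1,y0,y1,x0=0,x1=200:L[(q[:,2]>z0)&(q[:,2]<z1)&(L[:,1]>y0)&(L[:,1]<y1)&(L[:,0]>x0)&(L[:,0]<x1)]
s=r.get_state()["ee_pos"]*1000; print("tcp",s,r.get_state()["ee_rot"],"local",(s[:2]-[516.8,71.1])@M)
b=t(62,68,-60,60,100); print("crossbar x",np.percentile(b[:,0],[.5,99.5]), "y",np.percentile(t(62,68,-90,90,100)[:,1],[.5,99.5]))
lx=(s[:2]-[516.8,71.1])@M
h=t(s[2]+17,s[2]+28,-20,20,lx[0]-20,lx[0]+60); print("held front x",np.percentile(h[:,0],[95,98,99.5])) if len(h) else 0
w=t(30,45,-20,20,30); print("bar1 x",np.percentile(w[:,0],[.5,99.5]) if len(w) else None)
E
python3 cr.py
```

```text
tcp [517.30580729  71.20014001 144.74273974] [-1.79951754e+02  2.21311268e-02 -2.08091500e+00] local [0.5019014  0.11816947]
crossbar x [113.83172475 136.05638461] y [-65.61342539  67.94646538]
held front x [33.69793729 34.59448557 34.87958429]
bar1 x [ 44.27337849 115.92053465]
```

{"method": "carry_out", "body": {
  "motion": [
    {"delta_pos":[-1,0,-25],"rot":[0,0,0]},
    {"delta_pos":[-1,0,-50],"rot":[0,0,0]},
    {"delta_pos":[-1,0,-75],"rot":[0,0,0]},
    {"delta_pos":[-1,0,-92],"rot":[0,0,0]},
    {"delta_pos":[-1,0,-105],"rot":[0,0,0]},
    {"delta_pos":[-1,0,-115],"rot":[0,0,0]},
    {"delta_pos":[-1,0,-122],"rot":[0,0,0]},
    {"delta_pos":[-1,0,-128],"rot":[0,0,0]},
    {"delta_pos":[-1,0,-131],"rot":[0,0,0]},
    {"delta_pos":[-1,0,-131],"rot":[0,0,0]}
  ]
}}

```text
time: 31.4
ee_pos: [0.5162, 0.0719, 0.0136]
ee_rot: [-179.9, 0.0, -2.0]
wrist_force: [0.2, -0.1, 0.1]
finger_gap: 0.0501
```

{"method": "carry_out", "body": {
  "grip": 0.68,
  "motion": [
    {"delta_pos":[0,0,0],"rot":[0,0,0]},
    {"delta_pos":[0,0,0],"rot":[0,0,0]},
    {"delta_pos":[0,0,0],"rot":[0,0,0]},
    {"delta_pos":[0,0,0],"rot":[0,0,0]},
    {"delta_pos":[0,0,10],"rot":[0,0,0]},
    {"delta_pos":[0,0,30],"rot":[0,0,0]},
    {"delta_pos":[0,0,60],"rot":[0,0,0]},
    {"delta_pos":[0,0,95],"rot":[0,0,0]},
    {"delta_pos":[0,-10,125],"rot":[0,0,0]},
    {"delta_pos":[0,-30,140],"rot":[0,0,0]}
  ]
}}

```text
time: 32.65
ee_pos: [0.5168, 0.0419, 0.156]
ee_rot: [-179.9, -0.1, -2.0]
wrist_force: [-0.3, 0.9, -0.1]
finger_gap: 0.0635
```

{"method": "carry_out", "body": {
  "grip": 1,
  "motion": [
    {"delta_pos":[-5,-45,0],"rot":[0,0,-0.01]},
    {"delta_pos":[-12,-95,0],"rot":[0,0,-0.03]},
    {"delta_pos":[-19,-145,0],"rot":[0,0,-0.05]},
    {"delta_pos":[-26,-195,0],"rot":[0,0,-0.07]},
    {"delta_pos":[-33,-245,0],"rot":[0,0,-0.09]},
    {"delta_pos":[-40,-295,0],"rot":[0,0,-0.11]},
    {"delta_pos":[-48,-345,0],"rot":[0,0,-0.11]},
    {"delta_pos":[-56,-395,0],"rot":[0,0,-0.11]},
    {"delta_pos":[-61,-430,0],"rot":[0,0,-0.11]},
    {"delta_pos":[-61,-437,0],"rot":[0,0,-0.11]}
  ]
}}

```text
time: 33.9
ee_pos: [0.4546, -0.3967, 0.1541]
ee_rot: [-180.0, 0.0, -8.5]
wrist_force: [-0.7, 0.2, -0.1]
finger_gap: 0.0926
```

Run:
```python
from h import *
s=r.get_state(); print(s["ee_pos"],s["ee_rot"],s["finger_gap"])
im,d,P,m=cloud("wrist"); save(im,"w6.png")
print(rect(P,.015,.04,cen=(.435,-.395),rad=.09)); print(rv(-8.3,55))
im,d,P,m=cloud("top"); save(im,"t6.png")
for c in ((.592,.068),(.517,.071)): print("crate",rect(P,.026,.042,cen=c,rad=.036))
```

```text
[ 0.45461833 -0.39673175  0.1540548 ] [-1.79970927e+02  4.68009322e-03 -8.47918010e+00] 0.09263098227189764
(array([ 436.4, -394.7]), array([64.8, 49.9]), -8.1, 3165, np.float64(27.7))
[0.139 0.95  0.003]
crate (array([591. ,  67.6]), array([64.5, 50.1]), -0.2, 484, np.float64(31.5))
crate (array([516.8,  69.9]), array([65.1, 50.1]), 0.3, 512, np.float64(31.4))
```

{"method": "carry_out", "body": {
  "motion": [
    {"delta_pos":[10,-1,0],"rot":[0.02,0.136,0]},
    {"delta_pos":[25,-2,0],"rot":[0.04,0.271,0.001]},
    {"delta_pos":[40,-3,-5],"rot":[0.06,0.407,0.001]},
    {"delta_pos":[45,-4,-15],"rot":[0.08,0.543,0.002]},
    {"delta_pos":[45,-5,-35],"rot":[0.1,0.678,0.002]},
    {"delta_pos":[40,-6,-60],"rot":[0.12,0.814,0.003]},
    {"delta_pos":[33,-6,-85],"rot":[0.139,0.95,0.003]},
    {"delta_pos":[27,-6,-102],"rot":[0.139,0.95,0.003]},
    {"delta_pos":[23,-6,-110],"rot":[0.139,0.95,0.003]},
    {"delta_pos":[23,-6,-110],"rot":[0.139,0.95,0.003]}
  ]
}}

```text
time: 35.25
ee_pos: [0.4784, -0.4014, 0.0453]
ee_rot: [-180.0, 54.8, -8.2]
wrist_force: [0.3, 0.4, 0.3]
finger_gap: 0.0931
```

Run:
```python
from h import *
s=r.get_state(); print(s["ee_pos"],s["ee_rot"],s["joint_positions"])
im,d,P,m=cloud("wrist")
print(rect(P,.015,.04,cen=(.435,-.395),rad=.09)); print(rv(-8.3,55))
```

```text
[ 0.478419   -0.40137627  0.04533009] [-179.95997464   54.84240513   -8.22242511] [-34.91778395  68.25945785  48.58986662 -23.48733244 113.072323
  64.19131022]
(array([ 438.1, -394.3]), array([64.3, 50.3]), -9.0, 2748, np.float64(26.7))
[ 0.     0.003 -0.001]
```

{"method": "carry_out", "body": {
  "motion": [
    {"delta_pos":[-5,1,-4],"rot":[0,0,0]},
    {"delta_pos":[-12,2,-9],"rot":[0,0,0]},
    {"delta_pos":[-20,3,-15],"rot":[0,0,0]},
    {"delta_pos":[-30,4,-22],"rot":[0,0,0]},
    {"delta_pos":[-39,5,-28],"rot":[0,0,0]},
    {"delta_pos":[-46,7,-33],"rot":[0,0,0]},
    {"delta_pos":[-48,7,-35],"rot":[0,0,0]},
    {"delta_pos":[-48,7,-35],"rot":[0,0,0]},
    {"delta_pos":[-48,7,-35],"rot":[0,0,0]},
    {"delta_pos":[-48,7,-35],"rot":[0,0,0]}
  ]
}}

```text
time: 36.55
ee_pos: [0.4305, -0.3941, 0.0087]
ee_rot: [-179.9, 55.0, -8.1]
wrist_force: [0.9, 0.5, 0.2]
finger_gap: 0.0926
```

{"method": "carry_out", "body": {
  "grip": 0,
  "motion": [
    {"delta_pos":[0,0,0],"rot":[0,0,0]},
    {"delta_pos":[0,0,0],"rot":[0,0,0]},
    {"delta_pos":[0,0,0],"rot":[0,0,0]},
    {"delta_pos":[0,0,0],"rot":[0,0,0]},
    {"delta_pos":[0,0,0],"rot":[0,0,0]},
    {"delta_pos":[0,0,0],"rot":[0,0,0]},
    {"delta_pos":[0,0,15],"rot":[0,0,0]},
    {"delta_pos":[0,0,40],"rot":[0,0,0]},
    {"delta_pos":[0,0,65],"rot":[0,0,0]},
    {"delta_pos":[0,0,90],"rot":[0,0,0]}
  ]
}}

```text
time: 37.8
ee_pos: [0.4304, -0.3942, 0.1011]
ee_rot: [-179.9, 55.0, -8.2]
wrist_force: [-0.7, -1.0, -1.1]
finger_gap: 0.0495
```

```bash
python3 -c "
from h import *
s=r.get_state();print(s['ee_pos'],s['ee_rot'],s['wrist_force'],rv(5.2,55),rv(5.2,-33),rv(5.2,0))"
```

```text
[ 0.43043274 -0.39422437  0.10114578] [-179.93033717   54.9673655    -8.18084206] [-0.67353041 -0.97227559 -1.08534834] [-0.001  0.001  0.235] [-0.041 -1.538  0.186] [-0.026 -0.961  0.216]
```

{"method": "carry_out", "body": {
  "motion": [
    {"delta_pos":[4,12,2],"rot":[0,0,0.01]},
    {"delta_pos":[12,35,5],"rot":[0,0,0.04]},
    {"delta_pos":[22,62,9],"rot":[0,0,0.08]},
    {"delta_pos":[33,92,9],"rot":[0,0,0.12]},
    {"delta_pos":[44,122,9],"rot":[0,0,0.16]},
    {"delta_pos":[55,150,9],"rot":[0,0,0.2]},
    {"delta_pos":[63,170,9],"rot":[0,0,0.225]},
    {"delta_pos":[67,180,9],"rot":[0,0,0.235]},
    {"delta_pos":[67,182,9],"rot":[0,0,0.235]},
    {"delta_pos":[67,182,9],"rot":[0,0,0.235]}
  ]
}}

```text
time: 39.05
ee_pos: [0.4969, -0.2127, 0.1075]
ee_rot: [-179.9, 55.0, 5.3]
wrist_force: [-0.2, -0.2, -0.5]
finger_gap: 0.0498
```

{"method": "carry_out", "body": {
  "motion": [
    {"delta_pos":[5,0,5],"rot":[0.014,-0.153,0]},
    {"delta_pos":[10,0,5],"rot":[0.028,-0.306,0]},
    {"delta_pos":[15,0,5],"rot":[0.042,-0.459,0]},
    {"delta_pos":[20,0,5],"rot":[0.056,-0.612,0]},
    {"delta_pos":[25,0,5],"rot":[0.07,-0.765,0]},
    {"delta_pos":[30,0,5],"rot":[0.083,-0.918,0]},
    {"delta_pos":[35,0,5],"rot":[0.097,-1.071,0]},
    {"delta_pos":[40,0,5],"rot":[0.111,-1.224,0]},
    {"delta_pos":[45,0,5],"rot":[0.125,-1.377,0]},
    {"delta_pos":[50,0,5],"rot":[0.139,-1.53,0]}
  ]
}}

```text
time: 40.3
ee_pos: [0.5456, -0.2094, 0.1125]
ee_rot: [-179.3, -29.6, 5.4]
wrist_force: [0.2, 1.0, -0.9]
finger_gap: 0.0499
```

Run:
```python
from h import *
s=r.get_state();print(s['ee_pos'],s['ee_rot'],s['wrist_force'],s['finger_gap'],rv(5.2,-35),s["joint_positions"])
im,d,P,m=cloud("wrist"); q=P.reshape(-1,3)*1000
# bar bottom from scene/wrist: lowest visible points near tcp
p=s['ee_pos']*1000; k=(np.hypot(q[:,0]-p[0],q[:,1]-p[1])<50)&(q[:,2]>30)
print(np.percentile(q[k,2],[1,5,50]))
```

```text
[ 0.54557034 -0.2093518   0.1125422 ] [-179.29063136  -29.55369503    5.35505688] [ 0.15398958  0.9758286  -0.93027404] 0.04987527919423665 [-0.002 -0.096 -0.009] [-34.54708269  24.0659193  113.3042793   45.8299763   27.0214554
  11.30448529]
[124.96405347 148.2035415  215.84720845]
```

{"method": "carry_out", "body": {
  "motion": [
    {"delta_pos":[0,0,0],"rot":[0,0,0]},
    {"delta_pos":[0,0,-20],"rot":[0,0,0]},
    {"delta_pos":[0,0,-40],"rot":[0,0,0]},
    {"delta_pos":[0,0,-55],"rot":[0,0,0]},
    {"delta_pos":[0,0,-65],"rot":[0,0,0]},
    {"delta_pos":[0,0,-73],"rot":[0,0,0]},
    {"delta_pos":[0,0,-79],"rot":[0,0,0]},
    {"delta_pos":[0,0,-83],"rot":[0,0,0]},
    {"delta_pos":[0,0,-84],"rot":[0,0,0]},
    {"delta_pos":[0,0,-84],"rot":[0,0,0]}
  ]
}}

```text
time: 41.6
ee_pos: [0.5466, -0.2081, 0.0284]
ee_rot: [-179.2, -29.4, 5.5]
wrist_force: [-0.1, 0.2, -0.6]
finger_gap: 0.0499
```

{"method": "carry_out", "body": {
  "grip": 1,
  "motion": [
    {"delta_pos":[0,0,0],"rot":[0,0,0]},
    {"delta_pos":[0,0,0],"rot":[0,0,0]},
    {"delta_pos":[0,0,0],"rot":[0,0,0]},
    {"delta_pos":[0,0,0],"rot":[0,0,0]},
    {"delta_pos":[-8,0,15],"rot":[0,0,0]},
    {"delta_pos":[-20,0,40],"rot":[-0.013,0.1,-0.002]},
    {"delta_pos":[-32,0,70],"rot":[-0.026,0.2,-0.003]},
    {"delta_pos":[-35,0,100],"rot":[-0.04,0.3,-0.005]},
    {"delta_pos":[-35,0,120],"rot":[-0.05,0.4,-0.006]},
    {"delta_pos":[-35,0,140],"rot":[-0.063,0.501,-0.008]}
  ]
}}

```text
time: 42.85
ee_pos: [0.512, -0.2087, 0.1708]
ee_rot: [179.6, -0.4, 5.2]
wrist_force: [-0.1, 0.6, -0.8]
finger_gap: 0.0928
```

Run:
```python
from h import *
s=r.get_state(); print(s["ee_pos"],s["ee_rot"])
im,d,P,m=cloud("wrist"); save(im,"w7.png")
for z in ((.015,.04),(.05,.08)): print(rect(P,*z,cen=(.54,-.21),rad=.07))
b=rect(P,.05,.08,cen=(.54,-.21),rad=.07)
if b: print(rv(b[2]%180-90,55), b[2]%180-90)
```

```text
[ 0.51197169 -0.20868871  0.17083426] [179.64502773  -0.35486812   5.18815541]
(array([ 549.3, -206.5]), array([48.5,  5.4]), -84.2, 117, np.float64(29.1))
(array([ 537.7, -208.1]), array([49.1, 28.8]), -83.7, 1675, np.float64(65.6))
[-0.09   0.961  0.014] 6.299999999999997
```

{"method": "carry_out", "body": {
  "motion": [
    {"delta_pos":[15,1,0],"rot":[-0.012,0.13,0.002]},
    {"delta_pos":[35,2,0],"rot":[-0.024,0.26,0.004]},
    {"delta_pos":[55,3,0],"rot":[-0.036,0.39,0.006]},
    {"delta_pos":[75,4,-10],"rot":[-0.048,0.52,0.008]},
    {"delta_pos":[86,5,-25],"rot":[-0.06,0.65,0.009]},
    {"delta_pos":[88,5,-45],"rot":[-0.072,0.78,0.011]},
    {"delta_pos":[80,5,-70],"rot":[-0.085,0.909,0.013]},
    {"delta_pos":[72,4,-92],"rot":[-0.085,0.909,0.013]},
    {"delta_pos":[66,4,-103],"rot":[-0.085,0.909,0.013]},
    {"delta_pos":[66,4,-103],"rot":[-0.085,0.909,0.013]}
  ]
}}

```text
time: 44.15
ee_pos: [0.577, -0.2041, 0.065]
ee_rot: [-179.6, 51.8, 6.3]
wrist_force: [-0.1, -0.1, 0.8]
finger_gap: 0.0932
```

{"method": "carry_out", "body": {
  "motion": [
    {"delta_pos":[-5,0,-4],"rot":[0,0,0]},
    {"delta_pos":[-12,-1,-9],"rot":[0,0,0]},
    {"delta_pos":[-20,-2,-15],"rot":[0,0,0]},
    {"delta_pos":[-30,-3,-22],"rot":[0,0,0]},
    {"delta_pos":[-39,-4,-30],"rot":[0,0,0]},
    {"delta_pos":[-45,-5,-35],"rot":[0,0,0]},
    {"delta_pos":[-47,-5,-37],"rot":[0,0,0]},
    {"delta_pos":[-47,-5,-37],"rot":[0,0,0]},
    {"delta_pos":[-47,-5,-37],"rot":[0,0,0]},
    {"delta_pos":[-47,-5,-37],"rot":[0,0,0]}
  ]
}}

```text
time: 45.4
ee_pos: [0.5307, -0.209, 0.0284]
ee_rot: [-179.8, 51.8, 6.2]
wrist_force: [0.8, -0.4, 0.0]
finger_gap: 0.0931
```

{"method": "carry_out", "body": {
  "grip": 0,
  "motion": [
    {"delta_pos":[0,0,0],"rot":[0,0,0]},
    {"delta_pos":[0,0,0],"rot":[0,0,0]},
    {"delta_pos":[0,0,0],"rot":[0,0,0]},
    {"delta_pos":[0,0,0],"rot":[0,0,0]},
    {"delta_pos":[0,0,0],"rot":[0,0,0]},
    {"delta_pos":[0,0,0],"rot":[0,0,0]},
    {"delta_pos":[0,0,10],"rot":[0,0,0]},
    {"delta_pos":[0,0,30],"rot":[0,0,0]},
    {"delta_pos":[0,0,55],"rot":[0,0,0]},
    {"delta_pos":[0,0,75],"rot":[0,0,0]}
  ]
}}

```text
time: 46.65
ee_pos: [0.5309, -0.2091, 0.1058]
ee_rot: [-179.8, 51.7, 6.2]
wrist_force: [-1.1, -0.2, -0.9]
finger_gap: 0.0496
```

```bash
python3 -c "
from h import *
s=r.get_state();print(s['ee_pos'],s['ee_rot'],s['joint_positions'],rv(6,-35))"
```

```text
[ 0.53093663 -0.20914925  0.10583439] [-179.83715718   51.73504727    6.17803194] [-17.46410745  56.61326032  62.58955265 -19.29222025 109.0669677
  68.32194743] [ 0.157 -1.506 -0.002]
```

{"method": "carry_out", "body": {
  "motion": [
    {"delta_pos":[5,0,5],"rot":[0.016,-0.151,0]},
    {"delta_pos":[10,0,5],"rot":[0.032,-0.302,0]},
    {"delta_pos":[15,0,5],"rot":[0.048,-0.453,0]},
    {"delta_pos":[20,0,5],"rot":[0.064,-0.604,0]},
    {"delta_pos":[25,0,5],"rot":[0.08,-0.755,-0.001]},
    {"delta_pos":[30,0,5],"rot":[0.096,-0.906,-0.001]},
    {"delta_pos":[35,0,5],"rot":[0.112,-1.057,-0.001]},
    {"delta_pos":[40,0,5],"rot":[0.128,-1.208,-0.002]},
    {"delta_pos":[45,0,5],"rot":[0.144,-1.359,-0.002]},
    {"delta_pos":[50,0,5],"rot":[0.157,-1.506,-0.002]}
  ]
}}

```text
time: 47.9
ee_pos: [0.5795, -0.2046, 0.1093]
ee_rot: [-179.1, -31.3, 6.3]
wrist_force: [-0.1, 0.9, -0.6]
finger_gap: 0.0499
```

{"method": "carry_out", "body": {
  "motion": [
    {"delta_pos":[0,0,0],"rot":[0,0,0]},
    {"delta_pos":[0,0,-20],"rot":[0,0,0]},
    {"delta_pos":[0,0,-45],"rot":[0,0,0]},
    {"delta_pos":[0,0,-60],"rot":[0,0,0]},
    {"delta_pos":[0,0,-70],"rot":[0,0,0]},
    {"delta_pos":[0,0,-77],"rot":[0,0,0]},
    {"delta_pos":[0,0,-82],"rot":[0,0,0]},
    {"delta_pos":[0,0,-85],"rot":[0,0,0]},
    {"delta_pos":[0,0,-85],"rot":[0,0,0]},
    {"delta_pos":[0,0,-85],"rot":[0,0,0]}
  ]
}}

```text
time: 49.15
ee_pos: [0.5799, -0.2045, 0.0233]
ee_rot: [-179.1, -31.1, 6.3]
wrist_force: [-0.6, -0.3, -0.7]
finger_gap: 0.0498
```

```bash
python3 -c "
from h import *
s=r.get_state();print(s['ee_pos'],s['ee_rot'],s['joint_positions'],rv(6,-38),rv(6,0))"
```

```text
[ 0.57986181 -0.20445059  0.02326495] [-179.05424099  -31.10371628    6.25816255] [-32.58130421  36.26552103 111.12383825  68.7144471   21.18882936
 -12.09357044] [-0.001 -0.121 -0.014] [-0.074  0.538 -0.009]
```

{"method": "carry_out", "body": {
  "motion": [
    {"delta_pos":[0,0,-4],"rot":[0,0,0]},
    {"delta_pos":[0,0,-8],"rot":[0,0,0]},
    {"delta_pos":[0,0,-10],"rot":[0,0,0]},
    {"delta_pos":[0,0,-11],"rot":[0,0,0]},
    {"delta_pos":[0,0,-11],"rot":[0,0,0]},
    {"delta_pos":[0,0,-11],"rot":[0,0,0]},
    {"delta_pos":[0,0,-11],"rot":[0,0,0]},
    {"delta_pos":[0,0,-11],"rot":[0,0,0]},
    {"delta_pos":[0,0,-11],"rot":[0,0,0]},
    {"delta_pos":[0,0,-11],"rot":[0,0,0]}
  ]
}}

```text
time: 50.4
ee_pos: [0.5797, -0.2044, 0.012]
ee_rot: [-179.0, -31.1, 6.2]
wrist_force: [0.6, 0.6, -1.1]
finger_gap: 0.0494
```

{"method": "carry_out", "body": {
  "grip": 1,
  "motion": [
    {"delta_pos":[0,0,0],"rot":[0,0,0]},
    {"delta_pos":[0,0,0],"rot":[0,0,0]},
    {"delta_pos":[0,0,0],"rot":[0,0,0]},
    {"delta_pos":[0,0,0],"rot":[0,0,0]},
    {"delta_pos":[-8,0,15],"rot":[0,0,0]},
    {"delta_pos":[-20,0,40],"rot":[-0.015,0.1,-0.002]},
    {"delta_pos":[-25,0,70],"rot":[-0.03,0.2,-0.003]},
    {"delta_pos":[-25,0,100],"rot":[-0.045,0.31,-0.005]},
    {"delta_pos":[-25,0,120],"rot":[-0.06,0.43,-0.007]},
    {"delta_pos":[-25,0,130],"rot":[-0.074,0.538,-0.009]}
  ]
}}

```text
time: 51.65
ee_pos: [0.5549, -0.2057, 0.1451]
ee_rot: [179.7, 0.2, 5.8]
wrist_force: [0.3, 0.2, -0.1]
finger_gap: 0.0932
```

Run:
```python
from h import *
s=r.get_state(); print(s["ee_pos"],s["ee_rot"])
im,d,P,m=cloud("wrist"); save(im,"w8.png")
b=rect(P,.015,.04,cen=(.57,-.205),rad=.07);print(b,rv(b[2],0))
```

```text
[ 0.55494278 -0.20567054  0.14505023] [1.79715022e+02 1.71297930e-01 5.84000449e+00]
(array([ 574.1, -204.3]), array([67. , 49.7]), 6.6, 3643, np.float64(24.5)) [ 0.008 -0.008  0.013]
```

View pics/w8.png

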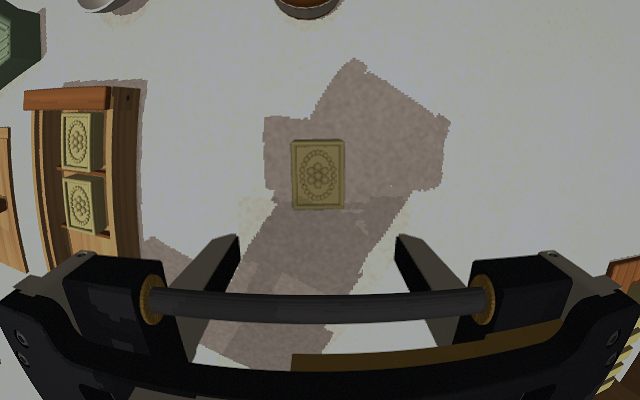

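{"method": "carry_out", "body": {
  "motion": [
    {"delta_pos":[5,0,-20],"rot":[0.008,-0.008,0.013]},
    {"delta_pos":[12,0,-50],"rot":[0.008,-0.008,0.013]},
    {"delta_pos":[19,0,-80],"rot":[0.008,-0.008,0.013]},
    {"delta_pos":[19,0,-105],"rot":[0.008,-0.008,0.013]},
    {"delta_pos":[19,0,-120],"rot":[0.008,-0.008,0.013]},
    {"delta_pos":[19,0,-130],"rot":[0.008,-0.008,0.013]},
    {"delta_pos":[19,0,-136],"rot":[0.008,-0.008,0.013]},
    {"delta_pos":[19,0,-137],"rot":[0.008,-0.008,0.013]},
    {"delta_pos":[19,0,-137],"rot":[0.008,-0.008,0.013]},
    {"delta_pos":[19,0,-137],"rot":[0.008,-0.008,0.013]}
  ]
}}

```text
time: 52.95
ee_pos: [0.574, -0.2045, 0.0055]
ee_rot: [-179.6, -0.5, 6.7]
wrist_force: [-0.6, -1.0, -0.6]
finger_gap: 0.0929
```

{"method": "carry_out", "body": {
  "grip": 0,
  "motion": [
    {"delta_pos":[0,0,0],"rot":[0,0,0]},
    {"delta_pos":[0,0,0],"rot":[0,0,0]},
    {"delta_pos":[0,0,0],"rot":[0,0,0]},
    {"delta_pos":[0,0,0],"rot":[0,0,0]},
    {"delta_pos":[0,0,0],"rot":[0,0,0]},
    {"delta_pos":[0,0,0],"rot":[0,0,0]},
    {"delta_pos":[0,0,20],"rot":[0,0,0]},
    {"delta_pos":[0,0,50],"rot":[0,0,0]},
    {"delta_pos":[0,0,80],"rot":[0,0,0]},
    {"delta_pos":[0,0,110],"rot":[0,0,0]}
  ]
}}

```text
time: 54.2
ee_pos: [0.5738, -0.2044, 0.1174]
ee_rot: [-179.6, -0.5, 6.7]
wrist_force: [-0.4, 0.4, -1.6]
finger_gap: 0.0498
```

```bash
python3 -c "
from h import *
s=r.get_state();print(s['ee_pos'],s['ee_rot'],rv(-2,0))"
```

```text
[ 0.57379411 -0.20444787  0.11737352] [-179.62385596   -0.54384106    6.72608109] [-0.007  0.009 -0.152]
```

{"method": "carry_out", "body": {
  "motion": [
    {"delta_pos":[-8,18,15],"rot":[0,0,-0.01]},
    {"delta_pos":[-25,55,25],"rot":[0,0,-0.03]},
    {"delta_pos":[-45,98,30],"rot":[0,0,-0.05]},
    {"delta_pos":[-68,145,30],"rot":[0,0,-0.08]},
    {"delta_pos":[-90,192,30],"rot":[0,0,-0.11]},
    {"delta_pos":[-110,235,30],"rot":[0,0,-0.13]},
    {"delta_pos":[-125,262,30],"rot":[-0.007,0.009,-0.152]},
    {"delta_pos":[-131,275,30],"rot":[-0.007,0.009,-0.152]},
    {"delta_pos":[-132,279,30],"rot":[-0.007,0.009,-0.152]},
    {"delta_pos":[-132,279,30],"rot":[-0.007,0.009,-0.152]}
  ]
}}

```text
time: 55.45
ee_pos: [0.4422, 0.0741, 0.1452]
ee_rot: [-180.0, 0.0, -2.0]
wrist_force: [-0.2, -0.2, -0.9]
finger_gap: 0.05
```

```bash
python3 cr.py
```

```text
tcp [442.21125286  73.98188953 145.11265764] [-1.79974945e+02  1.85947867e-02 -2.00684011e+00] local [-74.64409951   0.21188505]Traceback (most recent call last):
  File "cr.py", line 6, in <module>
    b=t(62,68,-60,60,100); print("crossbar x",np.percentile(b[:,0],[.5,99.5]), "y",np.percentile(t(62,68,-90,90,100)[:,1],[.5,99.5]))
                                              ~~~~~~~~~~~~~^^^^^^^^^^^^^^^^^^
    return _quantile_unchecked(
        a, q, axis, out, overwrite_input, method, keepdims, weights)
    return _ureduce(a,
                    func=_quantile_ureduce_func,
    ...<5 lines>...
                    overwrite_input=overwrite_input,
                    method=method)
    r = func(a, **kwargs)
    result = _quantile(arr,
                       quantiles=q,
    ...<2 lines>...
                       out=out,
                       weights=wgt)
    slices_having_nans = np.isnan(arr[-1, ...])
                                  ~~~^^^^^^^^^
IndexError: index -1 is out of bounds for axis 0 with size 0
```

```bash
sed -i 's/^b=t.*$//' cr.py
cat >> cr.py <<'E'
w=t(30,45,-20,20,-50,150); print("tops x",np.percentile(w[:,0],[.5,99.5]) if len(w) else None)
u=t(30,45,-20,20,-50,37);print("bar2",np.percentile(u[:,0],[.5,99.5]) if len(u) else None)
E
python3 cr.py
```

```text
tcp [442.15270299  73.9200572  145.01636877] [-1.79974610e+02  2.89016726e-02 -2.02239542e+00] local [-74.70040007   0.14799787]
held front x [-42.00275245 -41.22186775 -40.93444111]
bar1 x [ 30.07689344 108.98236548]
tops x [-30.79543719 108.74026326]
bar2 [-30.85588696  33.74807259]
```

{"method": "carry_out", "body": {
  "motion": [
    {"delta_pos":[-1,0,-25],"rot":[0,0,0]},
    {"delta_pos":[-1,0,-50],"rot":[0,0,0]},
    {"delta_pos":[-1,0,-75],"rot":[0,0,0]},
    {"delta_pos":[-1,0,-92],"rot":[0,0,0]},
    {"delta_pos":[-1,0,-105],"rot":[0,0,0]},
    {"delta_pos":[-1,0,-115],"rot":[0,0,0]},
    {"delta_pos":[-1,0,-122],"rot":[0,0,0]},
    {"delta_pos":[-1,0,-128],"rot":[0,0,0]},
    {"delta_pos":[-1,0,-131],"rot":[0,0,0]},
    {"delta_pos":[-1,0,-131],"rot":[0,0,0]}
  ]
}}

```text
time: 56.8
ee_pos: [0.4408, 0.0746, 0.014]
ee_rot: [-180.0, 0.0, -2.0]
wrist_force: [0.7, -0.3, -0.5]
finger_gap: 0.0498
```

{"method": "carry_out", "body": {
  "grip": 0.68,
  "motion": [
    {"delta_pos":[0,0,0],"rot":[0,0,0]},
    {"delta_pos":[0,0,0],"rot":[0,0,0]},
    {"delta_pos":[0,0,0],"rot":[0,0,0]},
    {"delta_pos":[0,0,0],"rot":[0,0,0]},
    {"delta_pos":[0,0,10],"rot":[0,0,0]},
    {"delta_pos":[0,0,30],"rot":[0,0,0]},
    {"delta_pos":[0,0,60],"rot":[0,0,0]},
    {"delta_pos":[0,0,95],"rot":[0,0,0]},
    {"delta_pos":[0,10,125],"rot":[0,0,0]},
    {"delta_pos":[0,30,140],"rot":[0,0,0]}
  ]
}}

```text
time: 58.05
ee_pos: [0.4412, 0.1047, 0.1563]
ee_rot: [-180.0, -0.1, -2.0]
wrist_force: [0.2, 0.1, -0.7]
finger_gap: 0.0627
```

{"method": "carry_out", "body": {
  "grip": 1,
  "motion": [
    {"delta_pos":[5,24,0],"rot":[0,0,0.175]},
    {"delta_pos":[11,48,0],"rot":[0,0,0.35]},
    {"delta_pos":[16,72,0],"rot":[0,0,0.525]},
    {"delta_pos":[22,96,0],"rot":[0,0,0.7]},
    {"delta_pos":[27,120,0],"rot":[0,0,0.875]},
    {"delta_pos":[33,144,0],"rot":[0,0,1.05]},
    {"delta_pos":[38,168,0],"rot":[0,0,1.225]},
    {"delta_pos":[44,192,0],"rot":[0,0,1.4]},
    {"delta_pos":[49,215,0],"rot":[0,0,1.576]},
    {"delta_pos":[49,215,0],"rot":[0,0,1.576]}
  ]
}}

```text
time: 59.3
ee_pos: [0.4896, 0.3204, 0.1544]
ee_rot: [-180.0, 0.0, 88.4]
wrist_force: [-0.3, -1.4, -0.4]
finger_gap: 0.0925
```

Run:
```python
from h import *
s=r.get_state(); print(s["ee_pos"],s["ee_rot"],s["joint_positions"])
im,d,P,m=cloud("wrist")
print("handle",rect(P,.022,.05,cen=(.49,.32),rad=.06))
im,d,P,m=cloud("top"); save(cv2.resize(im[160:310,160:340],None,fx=4,fy=4),"t9.png")
for c in ((.592,.068),(.517,.071),(.441,.074)): print("crate",rect(P,.026,.042,cen=c,rad=.036))
q=P.reshape(-1,3)*1000;q=q[np.isfinite(q[:,2])];a=np.deg2rad(-2.05);M=np.array([[np.cos(a),-np.sin(a)],[np.sin(a),np.cos(a)]]); L=(q[:,:2]-[516.8,71.1])@M
k=(abs(L[:,0])<105)&(abs(L[:,1])<50);print("max z inside",np.percentile(q[k,2],[50,99,100]))
```

```text
[0.48961615 0.3204022  0.154386  ] [-1.79989951e+02  2.43300299e-02  8.83577130e+01] [ 2.86500618e+01  2.77951770e+01  9.27954820e+01 -1.85124890e-02
  5.94302912e+01  3.03017691e+01]
handle (array([492.1, 322.4]), array([79.9, 20. ]), 88.2, 1705, np.float64(33.7))
crate (array([591.5,  68.6]), array([65.1, 50.2]), -3.0, 491, np.float64(31.3))
crate (array([516.9,  70.3]), array([65.1, 50.1]), -0.7, 513, np.float64(31.6))
crate (array([439.7,  72.6]), array([65.5, 49.3]), -0.4, 525, np.float64(31.5))
max z inside [18.84462386 37.368212   39.52665085]
```

View pics/t9.png

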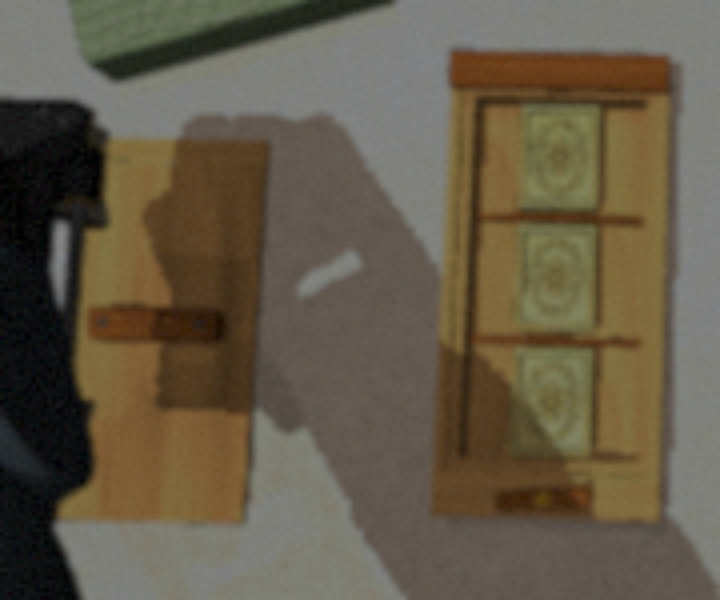

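The crop shows three bars face up, one per compartment, at (562,155), (562,278) and (558,400). Next I grasp the lid handle.

{"method": "carry_out", "body": {
  "motion": [
    {"delta_pos":[1,0,-25],"rot":[0,0,0]},
    {"delta_pos":[1,0,-55],"rot":[0,0,0]},
    {"delta_pos":[1,0,-85],"rot":[0,0,0]},
    {"delta_pos":[1,0,-110],"rot":[0,0,0]},
    {"delta_pos":[1,0,-128],"rot":[0,0,0]},
    {"delta_pos":[1,0,-138],"rot":[0,0,0]},
    {"delta_pos":[1,0,-142],"rot":[0,0,0]},
    {"delta_pos":[1,0,-142],"rot":[0,0,0]},
    {"delta_pos":[1,0,-142],"rot":[0,0,0]},
    {"delta_pos":[1,0,-142],"rot":[0,0,0]}
  ]
}}

```text
time: 60.65
ee_pos: [0.4909, 0.3197, 0.0124]
ee_rot: [180.0, 0.0, 88.3]
wrist_force: [-0.0, -0.0, 0.5]
finger_gap: 0.0927
```

{"method": "carry_out", "body": {
  "grip": 0,
  "motion": [
    {"delta_pos":[0,0,0],"rot":[0,0,0]},
    {"delta_pos":[0,0,0],"rot":[0,0,0]},
    {"delta_pos":[0,0,0],"rot":[0,0,0]},
    {"delta_pos":[0,0,0],"rot":[0,0,0]},
    {"delta_pos":[0,0,0],"rot":[0,0,0]},
    {"delta_pos":[0,0,0],"rot":[0,0,0]},
    {"delta_pos":[0,0,0],"rot":[0,0,0]},
    {"delta_pos":[0,0,0],"rot":[0,0,0]},
    {"delta_pos":[0,0,0],"rot":[0,0,0]},
    {"delta_pos":[0,0,0],"rot":[0,0,0]}
  ]
}}

```text
time: 61.9
ee_pos: [0.4908, 0.3196, 0.012]
ee_rot: [-180.0, 0.0, 88.3]
wrist_force: [0.9, 0.6, -1.0]
finger_gap: 0.0196
```

{"method": "carry_out", "body": {
  "motion": [
    {"delta_pos":[0,0,3],"rot":[0,0,0]},
    {"delta_pos":[0,0,10],"rot":[0,0,0]},
    {"delta_pos":[0,0,22],"rot":[0,0,0]},
    {"delta_pos":[0,0,38],"rot":[0,0,0]},
    {"delta_pos":[0,0,56],"rot":[0,0,0]},
    {"delta_pos":[0,0,76],"rot":[0,0,0]},
    {"delta_pos":[0,0,96],"rot":[0,0,0]},
    {"delta_pos":[0,0,112],"rot":[0,0,0]},
    {"delta_pos":[0,0,118],"rot":[0,0,0]},
    {"delta_pos":[0,0,118],"rot":[0,0,0]}
  ]
}}

```text
time: 63.15
ee_pos: [0.4907, 0.3196, 0.1302]
ee_rot: [-180.0, 0.0, 88.3]
wrist_force: [0.1, -0.7, -2.3]
finger_gap: 0.0199
```

Run:
```python
from h import *
s=r.get_state(); print(s["ee_pos"],s["ee_rot"],s["wrist_force"],s["moment"],s["finger_gap"])
im,d,P,m=cloud("top"); print("lid",rect(P,.105,.14,cen=(.49,.32),rad=.17))
q=P.reshape(-1,3); k=(q[:,2]>.09)&(q[:,2]<.15)&(abs(q[:,0]-.49)<.14)&(abs(q[:,1]-.30)<.05)
A=np.c_[q[k,:2],np.ones(k.sum())]; print("plane",np.linalg.lstsq(A,q[k,2],rcond=None)[0],k.sum())
im,d,P,m=cloud("wrist"); save(im,"w10.png")
q=P.reshape(-1,3); k=(q[:,2]>.105)&(q[:,2]<.14)&(abs(q[:,0]-.49)<.14)&(abs(q[:,1]-.32)<.08)
A=np.c_[q[k,:2],np.ones(k.sum())]; print("planeW",np.linalg.lstsq(A,q[k,2],rcond=None)[0],k.sum(),np.percentile(q[k,0],[.5,99.5]),np.percentile(q[k,1],[.5,99.5]))
```

```text
[0.49073276 0.3195732  0.13017017] [-1.79986550e+02  2.93105120e-02  8.83163052e+01] [ 0.13417187 -0.7391766  -2.25607394] [-0.04476644 -0.06623062  0.04231   ] 0.01993865531618638
lid (array([487.5, 294.7]), array([241.3,  70.4]), -0.8, 2605, np.float64(124.8))
plane [-0.00384443  0.01516796  0.1227831 ] 2718
planeW [-0.00270668 -0.00111916  0.12713462] 39620 [0.3708892  0.60980815] [0.28851098 0.38180582]
```

{"method": "carry_out", "body": {
  "motion": [
    {"delta_pos":[1,-10,2],"rot":[0.001,0.02,-0.001]},
    {"delta_pos":[2,-30,4],"rot":[0.001,0.04,-0.002]},
    {"delta_pos":[3,-58,5],"rot":[0.002,0.06,-0.003]},
    {"delta_pos":[5,-92,5],"rot":[0.003,0.085,-0.004]},
    {"delta_pos":[7,-128,5],"rot":[0.004,0.11,-0.005]},
    {"delta_pos":[9,-165,4],"rot":[0.005,0.135,-0.006]},
    {"delta_pos":[11,-200,2],"rot":[0.006,0.155,-0.006]},
    {"delta_pos":[12,-228,0],"rot":[0.006,0.166,-0.006]},
    {"delta_pos":[13,-244,0],"rot":[0.006,0.166,-0.006]},
    {"delta_pos":[13,-248,0],"rot":[0.006,0.166,-0.006]}
  ]
}}

```text
time: 64.5
ee_pos: [0.5038, 0.071, 0.13]
ee_rot: [-170.4, -0.0, 87.9]
wrist_force: [0.7, 0.4, -2.4]
finger_gap: 0.0196
```

```bash
cat > lid.py <<'E'
from h import *
def edges(name):
    im,d,P,m=cloud(name); q=P.reshape(-1,3)*1000;ok=np.isfinite(q[:,2]);q=q[ok]
    a=np.deg2rad(-2.05);M=np.array([[np.cos(a),-np.sin(a)],[np.sin(a),np.cos(a)]]); L=np.c_[(q[:,:2]-[516.8,71.1])@M,q[:,2]]
    return im,L
s=r.get_state(); p=s["ee_pos"]*1000;a=np.deg2rad(-2.05);M=np.array([[np.cos(a),-np.sin(a)],[np.sin(a),np.cos(a)]])
print("tcp local",np.round((p[:2]-[516.8,71.1])@M,1),p[2].round(1),s["ee_rot"].round(2),s["wrist_force"].round(1),s["finger_gap"])
E
python3 - <<'E'
from lid import *
im,L=edges("wrist"); save(im,"w11.png")
# lid surface: plane predicted
z0=p[2]-4; 
im2,L2=edges("top")
for n,l in(("w",L),("t",L2)):
    pz=p[2]-4-np.tan(np.deg2rad(9.5))*(l[:,0]-(p[0]-516.8))
    k=(abs(l[:,2]-pz)<8)&(l[:,0]>-150)&(l[:,0]<125)&(abs(l[:,1])<75)
    print(n,k.sum(),"x",np.percentile(l[k,0],[.3,99.7]),"y",np.percentile(l[k,1],[.3,99.7]))
    A=np.c_[l[k,:2],np.ones(k.sum())]; print(np.linalg.lstsq(A,l[k,2],rcond=None)[0])
    c=l[(l[:,2]>60)&(l[:,2]<68)&(l[:,0]>108)&(l[:,0]<142)]; 
    if len(c): print("crossbar x",np.percentile(c[:,0],[1,99]),"y",np.percentile(c[:,1],[.5,99.5]))
E
```

```text
tcp local [-13.   -0.6] 130.0 [-1.7045e+02 -1.0000e-02  8.7910e+01] [ 0.7  0.4 -2.4] 0.01961205507779789
w 39389 x [-132.70968231  103.75400898] y [-32.85380481  59.8370258 ]
[-1.70031903e-01  8.23920756e-04  1.23271902e+02]
crossbar x [113.91281009 135.99539615] y [-57.500595    68.61399819]Traceback (most recent call last):
  File "<stdin>", line 9, in <module>
    return _quantile_unchecked(
        a, q, axis, out, overwrite_input, method, keepdims, weights)
    return _ureduce(a,
                    func=_quantile_ureduce_func,
    ...<5 lines>...
                    overwrite_input=overwrite_input,
                    method=method)
    r = func(a, **kwargs)
    result = _quantile(arr,
                       quantiles=q,
    ...<2 lines>...
                       out=out,
                       weights=wgt)
    slices_having_nans = np.isnan(arr[-1, ...])
                                  ~~~^^^^^^^^^
IndexError: index -1 is out of bounds for axis 0 with size 0
```

View pics/w11.png

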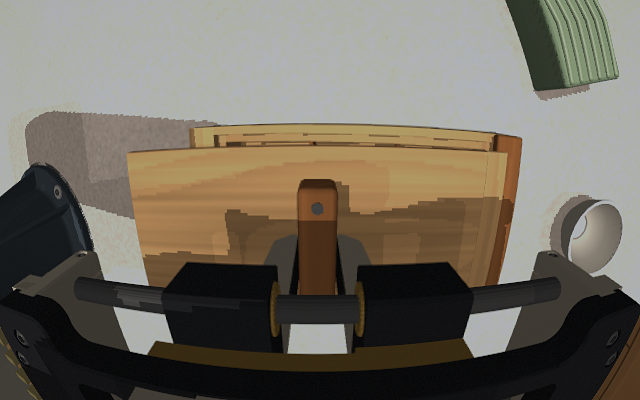

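The wrist view shows the lid tilted with its tongue at about x = 505 px, just short of the crossbar, and its +y edge sits about 1 mm too far over. I lower it and then slide it in.

{"method": "carry_out", "body": {
  "motion": [
    {"delta_pos":[0,-1,-8],"rot":[0,0,0]},
    {"delta_pos":[0,-1,-20],"rot":[0,0,0]},
    {"delta_pos":[0,-1,-32],"rot":[0,0,0]},
    {"delta_pos":[0,-1,-41],"rot":[0,0,0]},
    {"delta_pos":[0,-1,-47],"rot":[0,0,0]},
    {"delta_pos":[0,-1,-51],"rot":[0,0,0]},
    {"delta_pos":[0,-1,-53],"rot":[0,0,0]},
    {"delta_pos":[0,-1,-53],"rot":[0,0,0]},
    {"delta_pos":[0,-1,-53],"rot":[0,0,0]},
    {"delta_pos":[0,-1,-53],"rot":[0,0,0]}
  ]
}}

```text
time: 65.85
ee_pos: [0.5038, 0.0706, 0.0772]
ee_rot: [-170.5, -0.0, 88.0]
wrist_force: [0.1, 1.1, -3.5]
finger_gap: 0.0199
```

Run:
```python
from lid import *
im,L=edges("wrist"); l=L
pz=p[2]-4-np.tan(np.deg2rad(9.5))*(l[:,0]-(p[0]-516.8))
k=(abs(l[:,2]-pz)<4)&(l[:,0]>-150)&(l[:,0]<112)&(abs(l[:,1])<75)
print("x",np.percentile(l[k,0],[.3,99.7]),"y",np.percentile(l[k,1],[.3,99.7]))
t=l[k&(l[:,0]>95)]; print("tongue top z",[(x,np.median(t[abs(t[:,0]-x)<1,2]).round(1)) for x in(97,100,103)])
c=l[(l[:,2]>60)&(l[:,2]<68)&(l[:,0]>108)&(l[:,0]<142)]; print("crossbar x",np.percentile(c[:,0],[1,99]),"y",np.percentile(c[:,1],[.5,99.5]),"z",np.median(c[:,2]))
c=l[(l[:,1]>50)&(l[:,1]<75)&(l[:,2]>46)&(l[:,2]<54)&(l[:,0]>-60)&(l[:,0]<60)]; print("lip y",np.percentile(c[:,1],[1,50,99]),np.median(c[:,2]))
```

```text
tcp local [-13.  -1.] 77.2 [-170.47   -0.     87.98] [ 0.1  1.1 -3.5] 0.019855779027047285
x [-132.72000262  105.82109223] y [-34.2286672   63.13473827]
tongue top z [(97, np.float64(52.4)), (100, np.float64(51.9)), (103, np.float64(51.4))]
crossbar x [113.19466681 135.71904639] y [-64.66732058  68.71964551] z 64.75497850331031
lip y [62.27556317 65.84543597 69.40465369] 49.83445070635063
```

{"method": "carry_out", "body": {
  "motion": [
    {"delta_pos":[2,0,0],"rot":[0,0,0]},
    {"delta_pos":[4,0,0],"rot":[0,0,0]},
    {"delta_pos":[6.5,0,0],"rot":[0,0,0]},
    {"delta_pos":[9,0,-0.5],"rot":[0,0,0]},
    {"delta_pos":[11.5,0,-0.5],"rot":[0,0,0]},
    {"delta_pos":[14,0,-1],"rot":[0,0,0]},
    {"delta_pos":[16,-0.5,-1],"rot":[0,0,0]},
    {"delta_pos":[18,-0.5,-1],"rot":[0,0,0]},
    {"delta_pos":[19.5,-0.5,-1],"rot":[0,0,0]},
    {"delta_pos":[19.5,-0.5,-1],"rot":[0,0,0]}
  ]
}}

```text
time: 67.15
ee_pos: [0.5233, 0.0701, 0.076]
ee_rot: [-170.5, 0.0, 88.0]
wrist_force: [-0.1, -0.9, -2.4]
finger_gap: 0.0198
```

Run:
```python
from lid import *
im,L=edges("wrist"); l=L
pz=p[2]-4-np.tan(np.deg2rad(9.5))*(l[:,0]-(p[0]-516.8))
k=(abs(l[:,2]-pz)<4)&(l[:,0]>-150)&(l[:,0]<112)&(abs(l[:,1])<75)
print("x",np.percentile(l[k,0],[.3,99.7]))
for x in (-90,-60,60,80,100,110):
    print(x,np.median(l[k&(abs(l[:,0]-x)<1.5),2]).round(1),np.percentile(l[k&(abs(l[:,0]-x)<1.5),1],99).round(1),end=" | ")
```

```text
tcp local [ 6.5 -0.8] 76.0 [-170.46    0.     87.98] [-0.1 -0.9 -2.4] 0.019803852122380363
x [-113.21688793  111.33980966]
-90 87.7 59.1 | -60 82.7 59.2 | 60 62.8 59.1 | 80 59.4 58.8 | 100 56.1 59.3 | 110 52.4 60.9 |
```

{"method": "carry_out", "body": {
  "motion": [
    {"delta_pos":[-0.4,0,-2.3],"rot":[-0.001,-0.016,0]},
    {"delta_pos":[-0.8,0,-4.6],"rot":[-0.001,-0.032,0]},
    {"delta_pos":[-1.2,0,-6.9],"rot":[-0.002,-0.048,0]},
    {"delta_pos":[-1.6,0,-8.9],"rot":[-0.002,-0.061,0]},
    {"delta_pos":[-2,0,-11.1],"rot":[-0.003,-0.08,0]},
    {"delta_pos":[-2.4,0,-13.2],"rot":[-0.004,-0.097,0]},
    {"delta_pos":[-2.7,0,-15.2],"rot":[-0.004,-0.114,0]},
    {"delta_pos":[-3,0,-17],"rot":[-0.005,-0.13,0]},
    {"delta_pos":[-3.2,0,-19],"rot":[-0.005,-0.146,0]},
    {"delta_pos":[-3.3,0,-20],"rot":[-0.006,-0.154,0]}
  ]
}}

```text
time: 68.45
ee_pos: [0.5198, 0.0701, 0.0559]
ee_rot: [-179.3, 0.0, 88.0]
wrist_force: [-0.5, -0.6, -2.2]
finger_gap: 0.0198
```

```bash
cat > l2.py <<'E'
from lid import *
im,L=edges("wrist"); l=L
k=(l[:,2]<60)&(l[:,2]>44)&(abs(l[:,1]-48)<8)
for x in (-118,-112,-100,-60,-30,30,60,100,110):
    j=k&(abs(l[:,0]-x)<1.5); print(x,np.median(l[j,2]).round(1) if j.sum() else None,end=" | ")
# lid edge profile on +y side at x ~ 60
for y in range(54,70): 
    j=(abs(l[:,0]-50)<15)&(abs(l[:,1]-y)<.5)&(l[:,2]<70); print(y,np.median(l[j,2]).round(1) if j.sum() else None,end=", ")
E
python3 l2.py
```

```text
tcp local [ 3.  -0.9] 55.9 [-1.7931e+02  3.0000e-02  8.7970e+01] [-0.5 -0.6 -2.2] 0.01975792850249809
-118 52.8 | -112 53.0 | -100 52.9 | -60 52.5 | -30 52.1 | 30 51.3 | 60 51.1 | 100 50.7 | 110 48.5 | 54 51.2, 55 51.2, 56 51.2, 57 51.2, 58 51.2, 59 49.8, 60 41.9, 61 41.9, 62 49.7, 63 49.8, 64 49.9, 65 49.8, 66 50.0, 67 49.7, 68 49.7, 69 37.6,
```

{"method": "carry_out", "body": {
  "motion": [
    {"delta_pos":[0,0,-0.5],"rot":[0,-0.004,0]},
    {"delta_pos":[0,0,-1],"rot":[0,-0.008,0]},
    {"delta_pos":[0,0,-1.5],"rot":[0,-0.012,0]},
    {"delta_pos":[0,0,-2],"rot":[0,-0.012,0]},
    {"delta_pos":[0,0,-2.5],"rot":[0,-0.012,0]},
    {"delta_pos":[0,0,-2.5],"rot":[0,-0.012,0]},
    {"delta_pos":[0,0,-2.5],"rot":[0,-0.012,0]},
    {"delta_pos":[0,0,-2.5],"rot":[0,-0.012,0]},
    {"delta_pos":[0,0,-2.5],"rot":[0,-0.012,0]},
    {"delta_pos":[0,0,-2.5],"rot":[0,-0.012,0]}
  ]
}}

```text
time: 69.75
ee_pos: [0.5199, 0.0701, 0.054]
ee_rot: [-180.0, 0.0, 88.0]
wrist_force: [-3.8, -0.5, 5.2]
finger_gap: 0.0194
```

```bash
python3 l2.py
```

```text
tcp local [ 3.1 -0.9] 54.0 [-1.7997e+02  1.0000e-02  8.7980e+01] [-3.8 -0.5  5.2] 0.019379691892923843
-118 49.6 | -112 49.9 | -100 49.9 | -60 49.7 | -30 49.7 | 30 49.9 | 60 49.9 | 100 49.8 | 110 48.1 | 54 49.8, 55 49.9, 56 50.0, 57 49.8, 58 49.7, 59 48.6, 60 42.0, 61 41.7, 62 42.8, 63 49.8, 64 49.7, 65 49.9, 66 49.7, 67 49.8, 68 50.0, 69 36.1,
```

Lid top reads 49.6–50.0 mm all over, level with the lip, so it is flush. Release it and go over the button.

{"method": "carry_out", "body": {
  "grip": 0.6,
  "motion": [
    {"delta_pos":[0,0,0],"rot":[0,0,0]},
    {"delta_pos":[0,0,0],"rot":[0,0,0]},
    {"delta_pos":[0,0,0],"rot":[0,0,0]},
    {"delta_pos":[0,0,0],"rot":[0,0,0]},
    {"delta_pos":[0,0,5],"rot":[0,0,0]},
    {"delta_pos":[0,0,20],"rot":[0,0,0]},
    {"delta_pos":[0,0,45],"rot":[0,0,0]},
    {"delta_pos":[0,0,75],"rot":[0,0,0]},
    {"delta_pos":[0,0,95],"rot":[0,0,0]},
    {"delta_pos":[0,0,100],"rot":[0,0,0]}
  ]
}}

```text
time: 71.05
ee_pos: [0.5206, 0.0701, 0.1554]
ee_rot: [179.9, -0.0, 88.0]
wrist_force: [-0.2, -0.0, -0.7]
finger_gap: 0.0556
```

{"method": "carry_out", "body": {
  "motion": [
    {"delta_pos":[-10,0,0],"rot":[0,0,0.01]},
    {"delta_pos":[-30,1,0],"rot":[0,0,0.02]},
    {"delta_pos":[-55,2,0],"rot":[0,0,0.03]},
    {"delta_pos":[-80,3,0],"rot":[0,0,0.03]},
    {"delta_pos":[-105,4,0],"rot":[0,0,0.03]},
    {"delta_pos":[-125,5,0],"rot":[0,0,0.03]},
    {"delta_pos":[-136,6,0],"rot":[0,0,0.03]},
    {"delta_pos":[-137,6,0],"rot":[0,0,0.03]},
    {"delta_pos":[-137,6,0],"rot":[0,0,0.03]},
    {"delta_pos":[-137,6,0],"rot":[0,0,0.03]}
  ]
}}

```text
time: 72.3
ee_pos: [0.3834, 0.0761, 0.1534]
ee_rot: [-180.0, 0.0, 89.7]
wrist_force: [0.6, 0.2, -0.1]
finger_gap: 0.0557
```

```bash
python3 - <<'E'
from lid import *
print(p,s["joint_positions"].round(1))
im,d,P,m=cloud("wrist"); print("btn",rect(P,.058,.075,cen=(.383,.076),rad=.04)); save(im,"w12.png")
im,d,P,m=cloud("scene"); save(im,"s12.png")
E
python3 l2.py
```

```text
tcp local [-133.5    0.2] 153.4 [-1.7998e+02  1.0000e-02  8.9690e+01] [ 0.6  0.2 -0.1] 0.05570126981510539
[383.36852572  76.05247248 153.42246232] [  4.4   8.9 120.4  -0.   50.7   4.7]
btn (array([383.6,  77.4]), array([55.7, 12.3]), -88.2, 877, np.float64(67.5))
tcp local [-133.7    0.2] 153.4 [-1.7997e+02  1.0000e-02  8.9690e+01] [ 0.5 -0.6 -0.2] 0.05579180252388225
-118 49.8 | -112 49.8 | -100 49.8 | -60 49.8 | -30 49.8 | 30 49.9 | 60 49.8 | 100 50.0 | 110 48.1 | 54 49.9, 55 49.7, 56 50.3, 57 50.3, 58 50.0, 59 48.2, 60 42.2, 61 42.2, 62 49.3, 63 49.9, 64 50.1, 65 50.0, 66 50.1, 67 49.8, 68 49.9, 69 38.6,
```

{"method": "carry_out", "body": {
  "motion": [
    {"delta_pos":[0,0,-20],"rot":[0,0,0.02]},
    {"delta_pos":[0,0,-45],"rot":[0,0,0.02]},
    {"delta_pos":[0,0,-65],"rot":[0,0,0.02]},
    {"delta_pos":[0,0,-80],"rot":[0,0,0.02]},
    {"delta_pos":[0,0,-90],"rot":[0,0,0.02]},
    {"delta_pos":[0,0,-96],"rot":[0,0,0.02]},
    {"delta_pos":[0,0,-98],"rot":[0,0,0.02]},
    {"delta_pos":[0,0,-98],"rot":[0,0,0.02]},
    {"delta_pos":[0,0,-98],"rot":[0,0,0.02]},
    {"delta_pos":[0,0,-98],"rot":[0,0,0.02]}
  ]
}}

```text
time: 73.7
ee_pos: [0.3831, 0.0761, 0.0557]
ee_rot: [180.0, 0.0, 90.8]
wrist_force: [0.0, 0.3, 0.5]
finger_gap: 0.0559
```

{"method": "carry_out", "body": {
  "grip": 0,
  "motion": [
    {"delta_pos":[0,0,0],"rot":[0,0,0]},
    {"delta_pos":[0,0,0],"rot":[0,0,0]},
    {"delta_pos":[0,0,0],"rot":[0,0,0]},
    {"delta_pos":[0,0,0],"rot":[0,0,0]},
    {"delta_pos":[0,0,0],"rot":[0,0,0]},
    {"delta_pos":[0,0,0],"rot":[0,0,0]},
    {"delta_pos":[0,0,0],"rot":[0,0,0]},
    {"delta_pos":[0,0,0],"rot":[0,0,0]},
    {"delta_pos":[0,0,0],"rot":[0,0,0]},
    {"delta_pos":[0,0,0],"rot":[0,0,0]}
  ]
}}

```text
time: 74.95
ee_pos: [0.3846, 0.0761, 0.0557]
ee_rot: [179.8, 0.0, 90.8]
wrist_force: [5.7, -1.4, -6.0]
finger_gap: 0.0118
```

```bash
python3 -c "
from h import *
s=r.get_state();print(s['ee_pos'],s['ee_rot'],s['wrist_force'],s['moment'],s['finger_gap'],rv(177.9,0))"
```

```text
[0.38455238 0.07607701 0.05572792] [1.79823106e+02 5.91909638e-03 9.08419286e+01] [ 5.72779954 -1.35722802 -6.04455474] [-0.19265404 -1.23718845  0.01834325] 0.011782972775092182 [-0.002  0.003  1.519]
```

{"method": "carry_out", "body": {
  "motion": [
    {"delta_pos":[1.4,0,0],"rot":[0,0,0.1]},
    {"delta_pos":[1.4,0.2,0],"rot":[0,0,0.25]},
    {"delta_pos":[1.4,0.3,0],"rot":[0,0,0.41]},
    {"delta_pos":[1.4,0.4,0],"rot":[0,0,0.57]},
    {"delta_pos":[1.4,0.5,0],"rot":[0,0,0.73]},
    {"delta_pos":[1.4,0.6,0],"rot":[0,0,0.89]},
    {"delta_pos":[1.4,0.7,0],"rot":[0,0,1.05]},
    {"delta_pos":[1.4,0.7,0],"rot":[0,0,1.21]},
    {"delta_pos":[1.4,0.7,0],"rot":[0,0,1.37]},
    {"delta_pos":[1.4,0.7,0],"rot":[0,0,1.519]}
  ]
}}

```text
time: 76.2
ee_pos: [0.3852, 0.0767, 0.0557]
ee_rot: [-180.0, 0.1, 178.2]
wrist_force: [2.5, -0.2, -1.7]
finger_gap: 0.0115
```

{"method": "carry_out", "body": {
  "motion": [
    {"delta_pos":[0,0,0],"rot":[0,0,0]},
    {"delta_pos":[0,0,0],"rot":[0,0,0]},
    {"delta_pos":[0,0,0],"rot":[0,0,0]},
    {"delta_pos":[0,0,0],"rot":[0,0,0]},
    {"delta_pos":[0,0,0],"rot":[0,0,0]},
    {"delta_pos":[0,0,0],"rot":[0,0,0]},
    {"delta_pos":[0,0,0],"rot":[0,0,0]},
    {"delta_pos":[0,0,0],"rot":[0,0,0]},
    {"delta_pos":[0,0,0],"rot":[0,0,0]},
    {"delta_pos":[0,0,0],"rot":[0,0,0]}
  ]
}}

```text
time: 77.45
ee_pos: [0.3851, 0.0767, 0.0557]
ee_rot: [-180.0, 0.1, 177.7]
wrist_force: [4.9, -2.2, -2.3]
finger_gap: 0.0117
```

Release, retreat and check.

{"method": "carry_out", "body": {
  "grip": 0.5,
  "motion": [
    {"delta_pos":[0,0,0],"rot":[0,0,0]},
    {"delta_pos":[0,0,0],"rot":[0,0,0]},
    {"delta_pos":[0,0,0],"rot":[0,0,0]},
    {"delta_pos":[0,0,0],"rot":[0,0,0]},
    {"delta_pos":[0,0,5],"rot":[0,0,0]},
    {"delta_pos":[0,0,20],"rot":[0,0,0]},
    {"delta_pos":[0,0,45],"rot":[0,0,0]},
    {"delta_pos":[0,0,75],"rot":[0,0,0]},
    {"delta_pos":[0,0,105],"rot":[0,0,0]},
    {"delta_pos":[0,0,120],"rot":[0,0,0]}
  ]
}}

```text
time: 78.7
ee_pos: [0.3847, 0.0768, 0.1773]
ee_rot: [-180.0, 0.1, 177.9]
wrist_force: [0.6, -0.3, 0.4]
finger_gap: 0.0465
```

{"method": "carry_out", "body": {
  "motion": [
    {"delta_pos":[0,-30,0],"rot":[0,0,0]},
    {"delta_pos":[0,-70,0],"rot":[0,0,0]},
    {"delta_pos":[0,-115,0],"rot":[0,0,0]},
    {"delta_pos":[0,-160,0],"rot":[0,0,0]},
    {"delta_pos":[0,-200,0],"rot":[0,0,0]},
    {"delta_pos":[0,-235,0],"rot":[0,0,0]},
    {"delta_pos":[0,-255,0],"rot":[0,0,0]},
    {"delta_pos":[0,-260,0],"rot":[0,0,0]},
    {"delta_pos":[0,-260,0],"rot":[0,0,0]},
    {"delta_pos":[0,-260,0],"rot":[0,0,0]}
  ]
}}

```text
time: 79.95
ee_pos: [0.3843, -0.1825, 0.1756]
ee_rot: [-180.0, 0.0, 177.9]
wrist_force: [0.1, -0.3, 0.7]
finger_gap: 0.0466
```

Run:
```python
from lid import *
im,d,P,m=cloud("top"); print("btn",rect(P,.058,.075,cen=(.383,.076),rad=.045)); 
im,L=edges("top"); l=L
for x in (-115,-90,-50,50,90,108):
    for y in(-45,45):
        j=(abs(l[:,0]-x)<4)&(abs(l[:,1]-y)<6); print(x,y,np.median(l[j,2]).round(1),end=" | ")
a=cv2.resize(im[160:310,160:340],None,fx=4,fy=4); save(a,"t13.png")
for q in("jar","bowl","loaf"): find(q,"top",m,1)
```

```text
tcp local [-123.3 -258.1] 175.6 [-179.98    0.    177.91] [ 0.1 -0.3  0.7] 0.04657530447053792
btn (array([383.1,  75.9]), array([53.1, 11.9]), -0.5, 126, np.float64(66.5))
-115 -45 48.7 | -115 45 47.9 | -90 -45 48.8 | -90 45 48.7 | -50 -45 48.4 | -50 45 48.3 | 50 -45 48.7 | 50 45 49.2 | 90 -45 48.4 | 90 45 47.8 | 108 -45 46.2 | 108 45 48.7 | jar top 0.95 [ 747. -171.   82.]
bowl top 0.93 [781.  43.  20.]
loaf top 0.67 [704. 274.  57.]
```

View pics/t13.png

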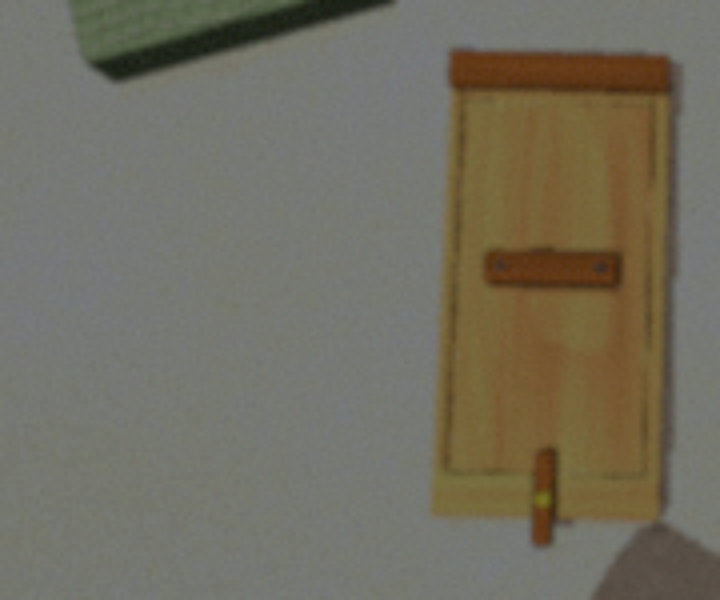

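The crop shows the lid flush in the rim under the crossbar at (560,70). The button points in over the lid, from (543,545) to (545,450), and its angle reads within 2° of the crate's x axis. The jar, bowl and loaf have not moved, so I hand in.

```bash
python3 -c "
from station import order; print(order.job_done())"
```

```text
the job is handed in; nothing more can be done
None
```

The job is handed in. All three soap bars are in the crate, one per compartment with the stamped face up. The lid is hooked under the crossbar, lying flush and locked with the turn-button.

- **Bars:** One bar already lay face up. I turned the other two over in two quarter turns each. The arm stopped 4 to 10° short of the outward tilt on those turns, so I let the bars settle upright or flat when released. A top picture taken before the lid went on showed all three face up and flat.
- **Lid:** It went in tilted about 9.5° and swung down. The wrist camera read its top at 49.6–50.0 mm, level with the lip. The last top-camera heights were about 1–2 mm lower, which matches that camera's usual low bias. One spot on the thin tongue step read lower still (46 mm).
- **Turn-button:** The last top view has it at −0.5° against the crate's −2.0°, about 1.6 rad and so within 2° of pointing along the crate. One arm lies over the lid.
- **Left alone:** The jar, bowl and loaf read within about 3 mm of where they started.

I saw no knocked bar and no slipped grip. The reported wrist force stayed below about 9 N, and the run took about 80 s of the 210 s allowed.

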